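# Load a short batch into the labeller's trough and call it at the trough switch

## Task

First prove the labeller's trough switch: swing its roller arm by hand towards the lower end of the trough until it clicks, and let it spring back. Then lift the steel follower weight out of the trough, tip every card tube from the pocket tray (not the wooden doll, which stays there) into the V so that they slide down the fold into one unbroken line against the stop, and lay the follower back in the fold, up against the last tube. This short batch does not reach the switch by itself, so call the labeller by tripping the arm until it clicks once more and letting it go, with the row still in line and the other wares left where they stand.

Things in the scene. Friction and masses are not known exactly. Their poses are not given: they have to be found in the camera images.
- trough: Inclined feed trough of waxed steel angle: a V, legs at 45 degrees, 26 mm wide, edges 18 mm above the fold and 37 mm apart, 530 mm long, falling 14 degrees to the labeller. Origin: on the fold at the stop face (lower end, 58 mm above the table); +y uphill along the fold, +z square to it, +x level, to the side with the switch. A seated tube's centre is at z = 21 mm. Let go, things slide down it.
- labeller: White bench labeller with trough and switch, one fixed unit. Origin: on the table 58 mm below the trough's origin; +y the trough's level direction uphill, z up. The stop plate at the trough's foot is 60 mm wide, 38 mm above the fold. Beyond it: base 45 mm high from y = -35 to -345, x = -70 to 200 mm; roller bearings 78 mm high from y = -57; housing and label roll 220 mm high from y = -105 mm.
- switch_arm (a joint): Limit switch roller arm, rad: 0 = at rest, square across the trough; grows as the roller is pushed downhill (trough -y); does not go uphill. Shaft along trough z at trough x = 50, y = 460 mm; 48 mm from shaft to roller. Clicks at 0.40 rad (roller moved 19 mm), hard stop at 1.0 rad, springs back to 0. At the roller 2 N to start, 4 N at the click.
- roller (a point): Centre of the white roller on the switch arm, 18 mm diameter, 13 mm tall, axis along trough z; at rest at trough x = 2, y = 460, z = 30 mm, over the fold, underside 5 mm above the leg edges, lever plate on top to z = 41 mm. The grey switch lies on the +x side (x = 35 to 144, up to z = 29 mm). Uphill of it the trough goes on 70 mm with nothing above it.
- tray: Moulded grey pulp pocket tray, fixed, 112 mm (x) by 436 mm (y): seven pockets in one row along y at y = -180, -120, -60, 0, 60, 120, 180 mm, each 96 mm (x) by 44 mm (y). Origin: centre of the underside; pocket floor 5 mm, rib tops 12 mm above it. Pockets hold one tube or the doll, lying along x, or nothing; the one at y = +180 is always empty at the start.
- follower: Steel follower weight, a waisted spool 60 mm long, 220 g: ends 30 mm diameter and 15 mm thick, between them a waist 20 mm diameter and 30 mm long. Origin: its centre; y along its length. At the start it lies in the trough against the stop; it is not to be labelled, it presses on the row from behind. It may be laid aside anywhere, such as in an empty pocket.
- tube1: Small brown card tube, closed ends with pale rims, 70 mm long, 30 mm diameter, about 35 g, rigid. Origin: its centre; x along its length. Lies in a tray pocket at the start, may roll a few mm in it; centre 20 mm above the table. Three to five tubes are present (None = absent).
- tube2: Small brown card tube, closed ends with pale rims, 70 mm long, 30 mm diameter, about 35 g, rigid. Origin: its centre; x along its length. Lies in a tray pocket at the start, may roll a few mm in it; centre 20 mm above the table. Three to five tubes are present (None = absent).
- tube3: Small brown card tube, closed ends with pale rims, 70 mm long, 30 mm diameter, about 35 g, rigid. Origin: its centre; x along its length. Lies in a tray pocket at the start, may roll a few mm in it; centre 20 mm above the table. Three to five tubes are present (None = absent).
- tube4: Small brown card tube, closed ends with pale rims, 70 mm long, 30 mm diameter, about 35 g, rigid. Origin: its centre; x along its length. Lies in a tray pocket at the start, may roll a few mm in it; centre 20 mm above the table. Three to five tubes are present (None = absent).
- tube5: Small brown card tube, closed ends with pale rims, 70 mm long, 30 mm diameter, about 35 g, rigid. Origin: its centre; x along its length. Lies in a tray pocket at the start, may roll a few mm in it; centre 20 mm above the table. Three to five tubes are present (None = absent).
- doll: Small turned wooden doll with a round dark-topped head, 88 mm long, 28 mm thick, lying along x in one of the tray's pockets; origin 44 mm from its foot on its axis. Not for labelling: it stays in the tray.
- cup: Blue ceramic cup, 72 mm wide, 62 mm high, loose; origin at the centre of its underside. Leave alone.
- bowl: White bowl, 124 mm wide, 55 mm high, loose; origin at the centre of its underside. Leave alone.
- standing_doll: Wooden doll like the other, standing upright, 88 mm high, 28 mm thick, loose; origin at the centre of its foot. Leave alone.
Things that resemble listed ones, but are neither listed nor needed, are in the scene too. Of the things like the follower, leave any that is blue or pink; of the rest the smaller one is meant.

How it is judged (in metres and radians):
On the way, in this order (a step that is already met when the one before it is completed fails the run):
1. The switch arm is swung until it clicks (past 0.40 rad), the tubes still in the tray (value of joint switch_arm above 0.4 rad and height (world z) of each of tube1, tube2, tube3, tube4, tube5 below 0.06 m), for 0.1 s.
2. The arm has sprung back to rest (below 0.08 rad) (value of joint switch_arm below 0.08 rad), for 0.2 s.
3. Every tube lies in the V, along the fold, in one unbroken line from the stop, the follower behind the last, at rest (x of tube1 in the frame of trough between -0.007 and 0.007 m and z of tube1 in the frame of trough between 0.014 and 0.028 m and y of tube1 in the frame of trough between 0.025 and 0.33 m and angle between the x axis of each of tube1, tube2, tube3, tube4, tube5 and the y axis of trough, either way round below 0.1 rad and linear speed of each of tube1, tube2, tube3, tube4, tube5, follower below 0.03 m/s and x of tube2 in the frame of trough between -0.007 and 0.007 m and z of tube2 in the frame of trough between 0.014 and 0.028 m and y of tube2 in the frame of trough between 0.025 and 0.33 m and x of tube3 in the frame of trough between -0.007 and 0.007 m and z of tube3 in the frame of trough between 0.014 and 0.028 m and y of tube3 in the frame of trough between 0.025 and 0.33 m and x of tube4 in the frame of trough between -0.007 and 0.007 m and z of tube4 in the frame of trough between 0.014 and 0.028 m and y of tube4 in the frame of trough between 0.025 and 0.33 m and x of tube5 in the frame of trough between -0.007 and 0.007 m and z of tube5 in the frame of trough between 0.014 and 0.028 m and y of tube5 in the frame of trough between 0.025 and 0.33 m and (y of tube1 in the frame of trough below 0.047 m or distance between tube1 and tube2 below 0.08 m or distance between tube1 and tube3 below 0.08 m or distance between tube1 and tube4 below 0.08 m or distance between tube1 and tube5 below 0.08 m) and (y of tube2 in the frame of trough below 0.047 m or distance between tube2 and tube1 below 0.08 m or distance between tube2 and tube3 below 0.08 m or distance between tube2 and tube4 below 0.08 m or distance between tube2 and tube5 below 0.08 m) and (y of tube3 in the frame of trough below 0.047 m or distance between tube3 and tube1 below 0.08 m or distance between tube3 and tube2 below 0.08 m or distance between tube3 and tube4 below 0.08 m or distance between tube3 and tube5 below 0.08 m) and (y of tube4 in the frame of trough below 0.047 m or distance between tube4 and tube1 below 0.08 m or distance between tube4 and tube2 below 0.08 m or distance between tube4 and tube3 below 0.08 m or distance between tube4 and tube5 below 0.08 m) and (y of tube5 in the frame of trough below 0.047 m or distance between tube5 and tube1 below 0.08 m or distance between tube5 and tube2 below 0.08 m or distance between tube5 and tube3 below 0.08 m or distance between tube5 and tube4 below 0.08 m) and y of any of tube1, tube2, tube3, tube4, tube5 in the frame of trough below 0.047 m and x of follower in the frame of trough between -0.007 and 0.007 m and z of follower in the frame of trough between 0.014 and 0.028 m and angle between the y axis of follower and the y axis of trough, either way round below 0.1 rad and ((y of follower in the frame of trough between 0.23 and 0.255 m and y of each of tube1, tube2, tube3, tube4, tube5 in the frame of trough below 0.19 m) or (y of follower in the frame of trough between 0.3 and 0.325 m and y of each of tube1, tube2, tube3, tube4, tube5 in the frame of trough below 0.26 m) or (y of follower in the frame of trough between 0.37 and 0.395 m and y of each of tube1, tube2, tube3, tube4, tube5 in the frame of trough below 0.33 m)) and (distance between follower and tube1 below 0.075 m or distance between follower and tube2 below 0.075 m or distance between follower and tube3 below 0.075 m or distance between follower and tube4 below 0.075 m or distance between follower and tube5 below 0.075 m) and value of joint switch_arm below 0.08 rad), for 0.3 s.
4. With the line in place the switch arm is swung until it clicks again (past 0.40 rad) (value of joint switch_arm above 0.4 rad and x of tube1 in the frame of trough between -0.007 and 0.007 m and z of tube1 in the frame of trough between 0.014 and 0.028 m and y of tube1 in the frame of trough between 0.025 and 0.33 m and angle between the x axis of each of tube1, tube2, tube3, tube4, tube5 and the y axis of trough, either way round below 0.1 rad and linear speed of each of tube1, tube2, tube3, tube4, tube5, follower below 0.03 m/s and x of tube2 in the frame of trough between -0.007 and 0.007 m and z of tube2 in the frame of trough between 0.014 and 0.028 m and y of tube2 in the frame of trough between 0.025 and 0.33 m and x of tube3 in the frame of trough between -0.007 and 0.007 m and z of tube3 in the frame of trough between 0.014 and 0.028 m and y of tube3 in the frame of trough between 0.025 and 0.33 m and x of tube4 in the frame of trough between -0.007 and 0.007 m and z of tube4 in the frame of trough between 0.014 and 0.028 m and y of tube4 in the frame of trough between 0.025 and 0.33 m and x of tube5 in the frame of trough between -0.007 and 0.007 m and z of tube5 in the frame of trough between 0.014 and 0.028 m and y of tube5 in the frame of trough between 0.025 and 0.33 m and (y of tube1 in the frame of trough below 0.047 m or distance between tube1 and tube2 below 0.08 m or distance between tube1 and tube3 below 0.08 m or distance between tube1 and tube4 below 0.08 m or distance between tube1 and tube5 below 0.08 m) and (y of tube2 in the frame of trough below 0.047 m or distance between tube2 and tube1 below 0.08 m or distance between tube2 and tube3 below 0.08 m or distance between tube2 and tube4 below 0.08 m or distance between tube2 and tube5 below 0.08 m) and (y of tube3 in the frame of trough below 0.047 m or distance between tube3 and tube1 below 0.08 m or distance between tube3 and tube2 below 0.08 m or distance between tube3 and tube4 below 0.08 m or distance between tube3 and tube5 below 0.08 m) and (y of tube4 in the frame of trough below 0.047 m or distance between tube4 and tube1 below 0.08 m or distance between tube4 and tube2 below 0.08 m or distance between tube4 and tube3 below 0.08 m or distance between tube4 and tube5 below 0.08 m) and (y of tube5 in the frame of trough below 0.047 m or distance between tube5 and tube1 below 0.08 m or distance between tube5 and tube2 below 0.08 m or distance between tube5 and tube3 below 0.08 m or distance between tube5 and tube4 below 0.08 m) and y of any of tube1, tube2, tube3, tube4, tube5 in the frame of trough below 0.047 m and x of follower in the frame of trough between -0.007 and 0.007 m and z of follower in the frame of trough between 0.014 and 0.028 m and angle between the y axis of follower and the y axis of trough, either way round below 0.1 rad and ((y of follower in the frame of trough between 0.23 and 0.255 m and y of each of tube1, tube2, tube3, tube4, tube5 in the frame of trough below 0.19 m) or (y of follower in the frame of trough between 0.3 and 0.325 m and y of each of tube1, tube2, tube3, tube4, tube5 in the frame of trough below 0.26 m) or (y of follower in the frame of trough between 0.37 and 0.395 m and y of each of tube1, tube2, tube3, tube4, tube5 in the frame of trough below 0.33 m)) and (distance between follower and tube1 below 0.075 m or distance between follower and tube2 below 0.075 m or distance between follower and tube3 below 0.075 m or distance between follower and tube4 below 0.075 m or distance between follower and tube5 below 0.075 m)), for 0.1 s.
At the end, for the whole second after the job is handed in: Tubes and follower lie in the fold (7 mm sideways, 0.1 rad), at rest: the lowest tube within 12 mm of the stop, the others end to end (centres under 80 mm apart), the follower above the last (under 75 mm); the switch arm sprung back (under 0.08 rad); the doll in the tray (all of step 3 and x of doll in the frame of tray between -0.08 and 0.08 m and y of doll in the frame of tray between -0.22 and 0.22 m and height (world z) of doll below 0.06 m); the robot touches nothing.
It fails at once if A bystander is shifted by more than 40 mm (distance of any of cup, bowl, standing_doll from where it was at the start of the episode above 0.04 m).
It fails at once if The doll is lifted out of the tray (height (world z) of doll above 0.1 m).
It fails at once if A bystander is knocked over (angle between any of cup, bowl, standing_doll's own z axis and vertical above 0.6 rad).
Of tube1, tube2, tube3, tube4, tube5 only 3 to 5 are there at a start; the rules pass over those that are not, and their reading is None.
At some moment in a run one of tube1, tube2, tube3, tube4, tube5 may be knocked a few centimetres aside while the robot is not near it.
Once in a run the grip may slacken for a moment while it holds something.
It also fails if it takes over 210 s, if anything falls off the work surface, if the arm or the gripper's body presses on something with over 40 N, if the wrist force passes 120 N, or if a joint passes its speed limit or range.

## Robot

A 6-joint arm with a two-finger parallel gripper is mounted at the origin on the work surface. World frame = base frame: x ahead of the robot, y to its left, z up, the work surface at z = 0. Lengths are in m, angles in degrees, forces in N, time in s.
With the tool pointing down it reaches from about 0.275 to 0.75 m from the base axis. Payload 10.2 kg.
Tool frame: the origin (TCP) lies midway between the tips of the shut fingers; the grasp point (between the pads) lies bot.grip_depth behind it (bot.grip_depth is the distance from the TCP to the grasp point, in m); z points along the fingers, y is the line along which they close (so a half turn about z gives the same grasp; the last joint's range is limited). The gripper opens to 88 mm and grips with 3 to 60 N. Pads are 18 mm wide; open, the fingers measure 123 mm over their backs; the gripper's body (75 mm by 187 mm) begins 45 mm behind the grasp point.
Start: joints at [-12.8, 17.928, 85.812, -0, 76.261, -12.8], TCP at [0.525, -0, 0.212] pointing down, gripper open.
Joint ranges: [-168.41, 168.41], [-55.51, 124.54], [10.69, 146.95], [-70.63, 250.63], [1, 178], [-165.06, 165.06]. Speed limits (degrees/s): [136.94, 136.94, 172.46, 180, 180, 180].

## Interface

Orientations are given as a 3x3 rotation matrix whose columns are the frame's x, y, z axes.
In Python, from station import bot gives the robot as it stands.
- The arm moves only by the shell command python3 -m pendant 'ROWS' [OPENING] [FORCE]. ROWS is a JSON object whose one key "rows" holds a list that holds one entry, the list of rows, each a list of 6 numbers: the shift along the tool's x, y, z in cm, then the turn, a rotation vector about the tool's x, y, z in degrees. A call has 1 to 8 rows; each row shifts and turns the commanded pose from where the row before left it, along the tool's axes as they then stand; what a row does not reach is not made up. A row lasts 1/10 s, in which the tool goes at most 50 mm and 8.59 degrees, less where a joint would pass 70% of its speed; a pose out of reach is approached as far as the arm can. A call is refused whole if a number of a shift passes 5 or a number of a turn 8.59, either way. A call with a gripper value outside its range is refused whole. OPENING is the closure, from -1 (fully open) to 1 (shut), set as the call begins (- or left out, the last holds). The fingers move at their own pace and stop on an object; FORCE is the grip in N (left out, the last holds). Time passes only in rows, so rows that do not move let the fingers close. It gives the time, the measured TCP pose, the force, the opening and the grip force at its end, in the units of the state.
- bot.read_state(): the state, without advancing time (a new reading comes with each control period).
- bot.grab_frame(name): name is "scene" or "side" or "wrist"; returns (picture, depth): 400x640x3 uint8, red, green, blue; 400x640 float32, m along the optical axis (not along the pixel's ray), 0 where there is no reading.
- bot.camera_info(name): a dict with "fx", "fy", "cx", "cy" (pixels), "k1" (the pictures are not rectified: a ray, as slopes to the right and down, at radius r is drawn at 1 + k1 r^2 times it, then the intrinsics apply), "eye" and "rotation" of the camera in the world; the wrist camera has in their place "tool_from_camera" (4x4, takes a point from camera to tool coordinates, whose origin is the TCP and whose axes are the flange's). Camera axes: x right, y up, looking along -z (the intrinsics and any distortion apply to the point x, -y, -z); pixel columns grow to the right and rows downward; lengths in m; the calibration is good to about 2 mm. A picture is of the moment at which its call begins: read the wrist's pose just before it. camera_info takes no time and is no camera call.
- bot.job_done(): hands the job in; it is judged then, once.
The state is a dict: "time": time; "qpos": joint angles; "joint_velocities": joint speeds; "joint_efforts": joint torques, N m; "ee_pos": TCP position; "eef_rot": TCP orientation; "contact_force": force on the tool from outside, world axes, zero at the start; "wrist_torque": the same for the moment, N m; "gripper_width": finger opening in m; "grip_force": force on a finger pad.
Only numpy, scipy, OpenCV 4.12 (cv2) and the standard library are available. Lean on these libraries where they do the work, as an engineer would, in place of code of your own. Each camera call takes 0.05 s, during which the arm holds its last target. There are 200 camera calls.

## Working session

There is one attempt and no reset: what is moved stays moved. The work goes in short steps, Python scripts to look and compute and a shell command to move; the robot and the scene stay as the last step left them, time stands still between calls to the robot, and variables do not carry over. Pictures are saved under pics/ and viewed, at most 14 in all, crops included, and the job is handed in when it is done.

```bash
ls; mkdir -p pics; cat > h.py <<'E'
import numpy as np, cv2, json
from station import bot
def cam(name, st=None):
    c=bot.camera_info(name)
    if 'eye' in c: return c,np.array(c['rotation']),np.array(c['eye'])
    st=st or bot.read_state(); T=np.array(c['tool_from_camera']); R=np.array(st['eef_rot']); p=np.array(st['ee_pos'])
    return c,R@T[:3,:3],R@T[:3,3]+p
def slopes(c,u,v):
    x=(np.asarray(u,float)-c['cx'])/c['fx']; y=(np.asarray(v,float)-c['cy'])/c['fy']
    a,b=x.copy(),y.copy()
    for _ in range(15):
        s=1+c['k1']*(a*a+b*b); a,b=x/s,y/s
    return a,b
def points(C,depth):  # HxWx3 world
    c,R,e=C; v,u=np.mgrid[:depth.shape[0],:depth.shape[1]]
    a,b=slopes(c,u,v); P=np.stack([a*depth,-b*depth,-depth],-1)@R.T+e
    P[depth==0]=np.nan; return P
def plane(C,u,v,z):
    c,R,e=C; a,b=slopes(c,u,v); d=R@np.array([a,-b,-1.]); return e+d*(z-e[2])/d[2]
def proj(C,p):
    c,R,e=C; q=R.T@(np.asarray(p)-e); a,b=q[0]/-q[2],-q[1]/-q[2]; s=1+c['k1']*(a*a+b*b)
    return c['cx']+c['fx']*a*s, c['cy']+c['fy']*b*s
def shot(name):
    st=bot.read_state(); C=cam(name,st); im,d=bot.grab_frame(name); return C,im,d,st
def save(f,im): cv2.imwrite('pics/'+f,im[...,::-1])
E
python3 - <<'E'
from h import *
for n in ['scene','side','wrist']:
    C,im,d,st=shot(n); save(n+'0.png',im); np.savez('pics/'+n+'0.npz',im=im,d=d)
    print(n,C[0]['fx'],C[0]['k1'],C[2],-C[1][:,2])
print(bot.read_state(),bot.grip_depth)
E
```

```text
pics
scene 361.8533048153521 -0.04269012066181088 [1.15208222 0.66045743 0.68104674] [-0.57020636 -0.64093829 -0.51387043]
side 365.68381001084293 0.014537536961753526 [ 0.14005221 -0.63321797  0.73174035] [ 0.45096521  0.6644439  -0.59594017]
wrist 353.28880716687195 -0.07325204674428967 [0.52456252 0.06806179 0.38441973] [-0.00359717 -0.26372094 -0.96459231]
{'time': 0.15, 'qpos': array([-1.28008619e+01,  1.79514243e+01,  8.58412484e+01, -7.74156412e-06,
        7.62601391e+01, -1.27999154e+01]), 'joint_velocities': array([-0.07314161, -0.14324579, -0.1413955 , -0.01581547, -0.00620487,
        0.05456208]), 'joint_efforts': array([ 1.56247002e-03, -4.02303922e+01, -2.52316958e+01,  6.93405792e-02,
        3.44249513e-02, -9.17278635e-05]), 'ee_pos': array([5.24808804e-01, 2.22156398e-05, 2.11316550e-01]), 'eef_rot': array([[ 1.65791949e-05,  9.99999596e-01, -8.98859502e-04],
       [ 9.99999979e-01, -1.63957480e-05,  2.04095493e-04],
       [ 2.04080673e-04, -8.98862867e-04, -9.99999575e-01]]), 'contact_force': array([-0.61557871, -0.22098442,  0.0368187 ]), 'wrist_torque': array([ 0.0402834 , -0.01796359, -0.01636128]), 'grip_force': 0.0, 'gripper_width': 0.08811755962626493} 0.0187
```

View pics/scene0.png

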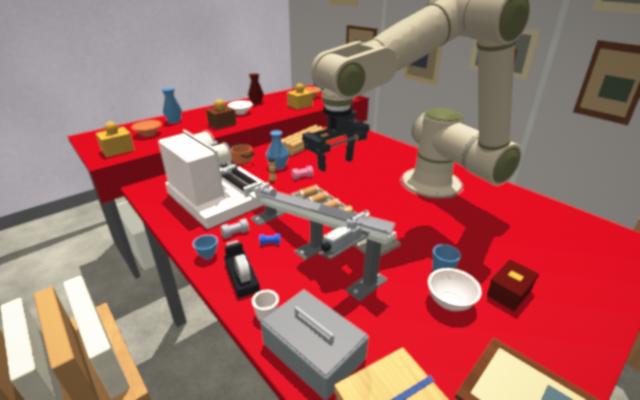

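View pics/side0.png

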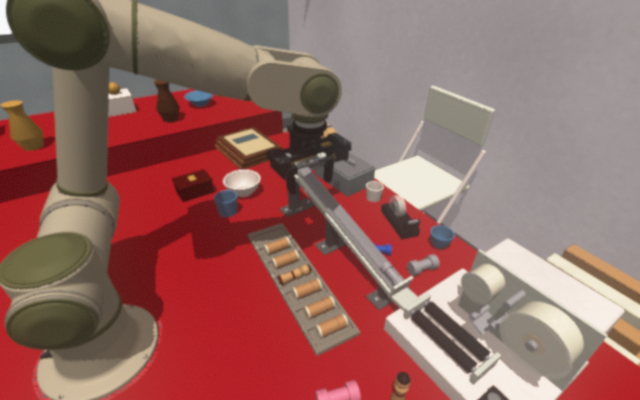

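The scene view shows the trough running from its lower end at the labeller (250,190) to its upper end (390,228). The side view shows the tray (305,290) with 5 tubes, the doll at (294,272) and an empty pocket at the near-robot end. Next I'll make a metric top view from the depth.

```bash
python3 - <<'E'
from h import *
S=600 # px/m... x 0.2..0.95 , y -0.75..0.55
W=np.zeros((600,800,3),np.uint8); Z=np.full((600,800),-1.)
for n in ['scene','side']:
    f=np.load(f'pics/{n}0.npz'); P=points(cam(n),cv2.resize(f['d'],None,fx=3,fy=3,interpolation=0) if 0 else f['d'])
    im=f['im']; ok=np.isfinite(P[...,0])&(P[...,2]<0.3)&(P[...,2]>-.02)
    p=P[ok];c=im[ok]
    u=((p[:,1]+0.75)*S).astype(int);v=((p[:,0]-0.15)*S*1).astype(int)
    o=np.argsort(p[:,2])
    for i in o:
        for du in(0,1):
          for dv in (0,1):
            a,b=u[i]+du,v[i]+dv
            if 0<=a<800 and 0<=b<600 and p[i,2]>Z[b,a]: Z[b,a]=p[i,2];W[b,a]=c[i]
save('top.png',W)
f=np.load('pics/wrist0.npz'); save('w0.png',f['im'])
E
```

```text
(no output)
```

View pics/top.png

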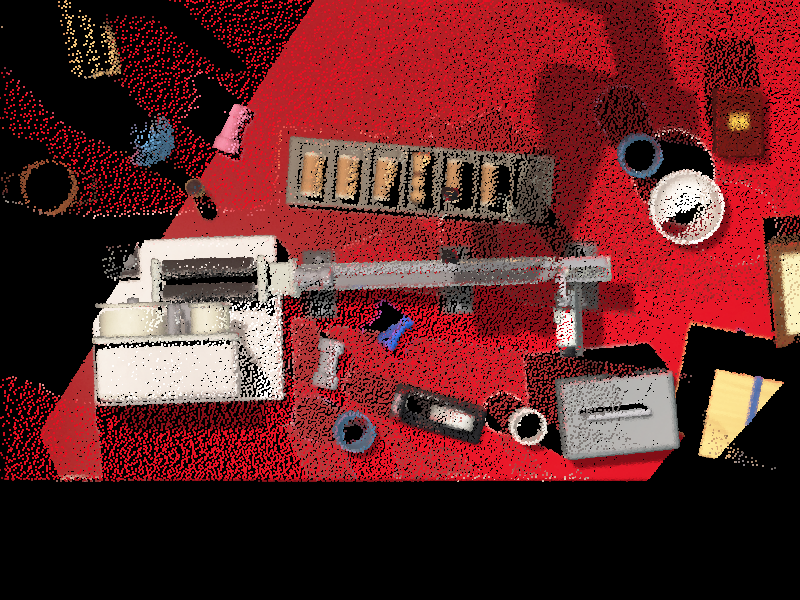

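View pics/w0.png

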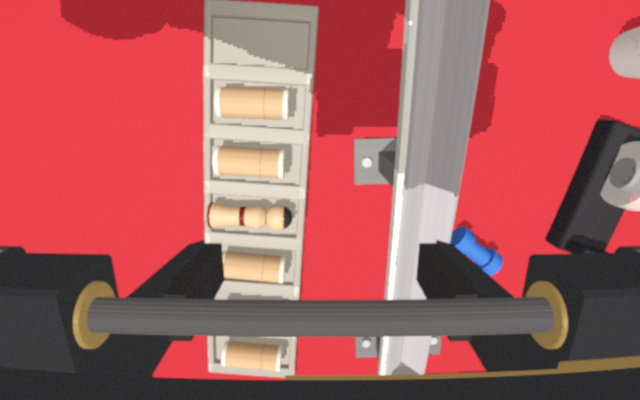

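The top view (600 px/m, origin x 0.15, y −0.75) shows:
- **Trough:** from (300,275) at the stop to (610,268) at the upper end.
- **Tray:** centred at about (420,180), with tubes at u = 313, 348, 386, 455 and 490, the doll at 421 and the pocket at 535 empty.
- **Follower candidates:** small grey one in the trough at (315,272), larger grey one on the table (327,363), blue (393,328), pink (232,130). I choose the one in the trough.

The wrist view shows the tray at (255,190) and the trough at (430,180). Now I'll fit the frames.

```bash
cat > fit.py <<'E'
from h import *
from scipy.optimize import least_squares
a=np.radians(14)
def frame(x0,y0,psi,z0=.058):
    y=np.array([-np.sin(psi)*np.cos(a),np.cos(psi)*np.cos(a),np.sin(a)]); x=np.array([np.cos(psi),np.sin(psi),0])
    return np.stack([x,y,np.cross(x,y)],1),np.array([x0,y0,z0])
def fitv(p,x0=(.605,-.25,-.01)):
    def res(q):
        R,o=frame(*q); l=(p-o)@R; return np.clip(np.abs(l[:,0])-l[:,2],-.03,.03)*.7
    return least_squares(res,x0,loss='soft_l1',f_scale=.0015)
E
python3 - <<'E'
from fit import *
for n in ['side','scene']:
    f=np.load(f'pics/{n}0.npz'); P=points(cam(n),f['d']); im=f['im'].astype(int)
    R,o=frame(.605,-.25,-.01); L=(P-o)@R
    m=(abs(L[...,0])<.022)&(L[...,1]>.09)&(L[...,1]<.42)&(L[...,2]<.022)&(L[...,2]>-.01)
    r=fitv(P[m]); print(n,m.sum(),r.x,np.median(abs(r.fun)))
    R,o=frame(*r.x); L=(P-o)@R
    up=(abs(L[...,0])<.02)&(L[...,2]>0)&(L[...,2]<.02)&(L[...,1]>.4); print(' top end',np.nanpercentile(L[up][:,1],[50,95,99.5,100]))
    st=(abs(L[...,0])<.03)&(L[...,2]>.02)&(L[...,2]<.045)&(abs(L[...,1])<.12)
    print(' stop region hist',np.histogram(L[st][:,1],np.arange(-.1,.12,.01)))
    ro=(abs(L[...,0]-.01)<.02)&(L[...,2]>.022)&(L[...,2]<.05)&(L[...,1]>.35); print(' roller',L[ro].mean(0) if ro.any() else None, np.percentile(L[ro][:,1],[2,98]), L[ro][:,2].max())
    # tray points, tubes
    hsv=cv2.cvtColor(f['im'],cv2.COLOR_RGB2HSV)
    t=(hsv[...,0]>8)&(hsv[...,0]<20)&(hsv[...,1]>80)&(hsv[...,2]>110)&(P[...,2]>.015)&(P[...,2]<.06)&(abs(P[...,0]-.45)<.08)&(abs(P[...,1])<.35)
    k,lab,s,c=cv2.connectedComponentsWithStats(cv2.morphologyEx(t.astype(np.uint8),cv2.MORPH_OPEN,np.ones((2,2))))
    for i in range(1,k):
        if s[i,4]>30:
            q=P[lab==i]; print('  blob',s[i,4],q.min(0).round(3),q.max(0).round(3))
E
```

```text
side 1762 [ 0.60183766 -0.22232889  0.03048975] 0.0014709780533859892
 top end [0.4130164  0.49098422 0.49633982 0.496983  ]
 stop region hist (array([114,  97,   0,   0,   0,   0,  66,  44,  46,  54,  48,  67,  54,
        12,  23,  24,  25,  25,  25,  23,  26]), array([-1.00000000e-01, -9.00000000e-02, -8.00000000e-02, -7.00000000e-02,
       -6.00000000e-02, -5.00000000e-02, -4.00000000e-02, -3.00000000e-02,
       -2.00000000e-02, -1.00000000e-02, -5.55111512e-17,  1.00000000e-02,
        2.00000000e-02,  3.00000000e-02,  4.00000000e-02,  5.00000000e-02,
        6.00000000e-02,  7.00000000e-02,  8.00000000e-02,  9.00000000e-02,
        1.00000000e-01,  1.10000000e-01]))
 roller [0.01670564 0.39100389 0.02665702] [0.35174894 0.43084206] 0.040450941647635304
  blob 212 [0.426 0.05  0.005] [0.491 0.07  0.04 ]
  blob 234 [ 0.421 -0.01   0.004] [0.486 0.014 0.039]
  blob 263 [nan nan nan] [nan nan nan]
  blob 291 [nan nan nan] [nan nan nan]
  blob 326 [ 0.413 -0.191  0.005] [ 0.479 -0.167  0.04 ]
  blob 364 [ 0.409 -0.248  0.004] [ 0.475 -0.222  0.039]
scene 1119 [ 0.620432   -0.21736
[... 183 characters left out ...]
13,
       10, 10, 10, 11]), array([-1.00000000e-01, -9.00000000e-02, -8.00000000e-02, -7.00000000e-02,
       -6.00000000e-02, -5.00000000e-02, -4.00000000e-02, -3.00000000e-02,
       -2.00000000e-02, -1.00000000e-02, -5.55111512e-17,  1.00000000e-02,
        2.00000000e-02,  3.00000000e-02,  4.00000000e-02,  5.00000000e-02,
        6.00000000e-02,  7.00000000e-02,  8.00000000e-02,  9.00000000e-02,
        1.00000000e-01,  1.10000000e-01]))
 roller [0.00657929 0.43349457 0.0339583 ] [0.35617313 0.49433786] 0.04995196263175372
  blob 112 [ 0.403 -0.229  0.004] [ 0.468 -0.209  0.038]
  blob 113 [ 0.407 -0.17   0.006] [ 0.585 -0.009  0.138]
  blob 74 [ 0.413 -0.105  0.007] [0.586 0.069 0.159]
```

The depth alone sees only one leg per camera, so I'll take wrist views from above both ends.

```bash
python3 -m pendant '{"rows":[[[-3,1,-2,0,0,0],[-4,1,-2,0,0,0],[-4,1,-2,0,0,0],[-4,1,-2,0,0,0],[0,0,0,0,0,0],[0,0,0,0,0,0]]]}' -1 20
python3 - <<'E'
from h import *
C,im,d,st=shot('wrist'); save('wl.png',im); np.savez('pics/wl.npz',im=im,d=d,R=C[1],e=C[2])
E
python3 -m pendant '{"rows":[[[4,0,0,0,0,0],[4,0,0,0,0,0],[4,0,0,0,0,0],[4,0,0,0,0,0],[4,0,0,0,0,0],[4,0,0,0,0,0],[0,0,0,0,0,0],[0,0,0,0,0,0]]]}'
python3 - <<'E'
from h import *
C,im,d,st=shot('wrist'); save('wu.png',im); np.savez('pics/wu.npz',im=im,d=d,R=C[1],e=C[2])
save('wlu.png',np.hstack([cv2.imread('pics/wl.png')[:260,80:560,::-1][:, :400],im[:260,80:480]]))
E
python3 - <<'E'
from fit import *
A=[]
for n in ['wl','wu']:
    f=np.load(f'pics/{n}.npz'); c=bot.camera_info('wrist'); P=points((c,f['R'],f['e']),f['d'])
    A.append(P[:250].reshape(-1,3))
    R,o=frame(.605,-.23,.02)
P=np.vstack(A); P=P[np.isfinite(P[:,0])]
x=(.605,-.23,.02)
for _ in range(3):
    R,o=frame(*x); L=(P-o)@R
    m=(abs(L[:,0])<.017)&(L[:,1]>.08)&(L[:,1]<.42)&(L[:,2]<.02)&(L[:,2]>-.01)
    r=fitv(P[m],x); x=r.x; print(m.sum(),x,np.median(abs(r.fun)),L[m][:,1].min(),L[m][:,1].max())
R,o=frame(*x); L=(P-o)@R
up=(abs(L[:,0])<.02)&(L[:,2]>-.005)&(L[:,2]<.02)&(L[:,1]>.4); print('top',np.percentile(L[up][:,1],[50,95,99.5,100]))
s=(abs(L[:,0])<.028)&(L[:,2]>.025)&(L[:,2]<.05)&(abs(L[:,1])<.1)
h,b=np.histogram(L[s][:,1],np.arange(-.1,.1,.005)); print(dict(zip((b[:-1]*1000).round().astype(int).tolist(),h.tolist())))
s=(abs(L[:,0])<.02)&(L[:,2]>.025)&(L[:,2]<.05)&(L[:,1]>.42)
print('roller',L[s].mean(0),np.percentile(L[s],[1,99],axis=0))
s=(L[:,0]>.05)&(L[:,0]<.13)&(L[:,2]>.01)&(L[:,2]<.05)&(L[:,1]>.4)&(L[:,1]<.53)
print('switch',np.percentile(L[s],[1,99],axis=0))
E
```

```text
time: 0.75
ee_pos: [0.5649, -0.1503, 0.2911]
eef_rot: [[0.001, 1.0, -0.001], [1.0, -0.001, 0.001], [0.001, -0.001, -1.0]]
contact_force: [-0.3, -0.2, 0.1]
gripper_width: 0.0881
grip_force: 0.0
time: 1.6
ee_pos: [0.5643, 0.0913, 0.2913]
eef_rot: [[-0.003, 1.0, -0.001], [1.0, 0.003, -0.0], [-0.0, -0.001, -1.0]]
contact_force: [0.1, -0.6, 0.6]
gripper_width: 0.0885
grip_force: 0.0
10912 [ 0.61127069 -0.25104796  0.03256437] 0.0003597349287935094 0.0800487464044674 0.4199872332849557
12258 [ 0.61141725 -0.25133232  0.03293589] 0.00035726072492800253 0.08000003805927908 0.4199994064323575
12269 [ 0.6114136  -0.25133741  0.03292271] 0.0003568797303143516 0.08000704834815828 0.41998055130199025
top [0.45878205 0.49930525 0.5028211  0.50310458]
{-100: 0, -95: 0, -90: 0, -85: 0, -80: 0, -75: 0, -70: 0, -65: 0, -60: 0, -55: 0, -50: 0, -45: 0, -40: 0, -35: 0, -30: 0, -25: 0, -20: 0, -15: 0, -10: 0, -5: 0, 0: 0, 5: 0, 10: 0, 15: 16, 20: 55, 25: 56, 30: 60, 35: 61, 40: 20, 45: 87, 50: 96, 55: 142, 60: 68, 65: 0, 70: 0, 75: 0, 80: 0, 85: 0, 90: 0}
roller [0.00531128 0.46120022 0.03914459] [[-0.00621564  0.4526098   0.0260472 ]
 [ 0.01955241  0.46892204  0.04428557]]
switch [[0.05081859 0.44418745 0.01271303]
 [0.12489229 0.47739009 0.0437272 ]]
```

View pics/wlu.png

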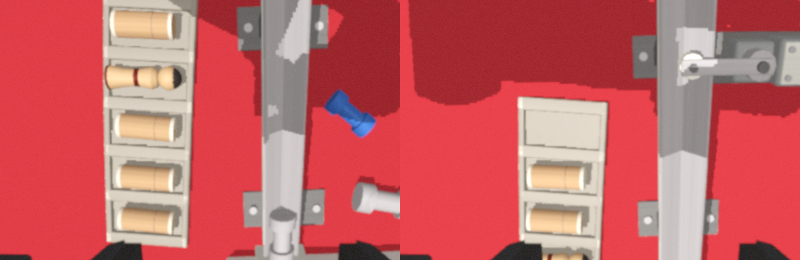

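Fit residual is 0.36 mm and the roller reads y=461 (expected 460), so the frame is good. In the crop pair, the follower in the trough is at (283,235), the bigger grey decoy at (375,197), blue at (350,113), and the roller at (692,65). Now I'll plan the switch trip.

```bash
cat > go.py <<'E'
from fit import *
from scipy.spatial.transform import Rotation as Ro
RT,OT=frame(.6114,-.2500,.0329)
def tw(l): return OT+RT@np.array(l)/1000      # trough mm -> world
DOWNV=np.stack([RT[:,1],RT[:,0],-RT[:,2]],1)   # tool in trough: x uphill, y trough x, z into trough
def plan(p=None,R=None,name=''):
    st=bot.read_state(); R0=np.array(st['eef_rot']); p0=np.array(st['ee_pos'])
    if p is not None: print(name,'shift cm',(R0.T@(np.array(p)-p0)*100).round(2),'afterturn', (np.array(R).T@(np.array(p)-p0)*100).round(2) if R is not None else '')
    if R is not None: print(name,'turn deg',np.degrees(Ro.from_matrix(R0.T@R).as_rotvec()).round(2))
def here():
    st=bot.read_state(); print('trough mm',((np.array(st['ee_pos'])-OT)@RT*1000).round(1),'F tr',(np.array(st['contact_force'])@RT).round(1))
E
python3 -c "
from go import *
here()
plan(tw([0,500,80]),DOWNV)"
```

```text
trough mm [-35.7 387.9 143.8] F tr [-0.4 -0.4  0.3]
 shift cm [12.52  3.18  3.47] afterturn [11.21  3.57  6.38]
 turn deg [ 0.17 14.01 -1.82]
```

```bash
python3 -m pendant '{"rows":[[[0,0,0,0.1,7,-0.9],[0,0,0,0.1,7,-0.9],[3,1,0,0,0,0],[3,1,0,0,0,0],[3,1,2,0,0,0],[2.2,0.6,4.4,0,0,0],[0,0,0,0,0,0],[0,0,0,0,0,0]]]}' 1 20
python3 -c "
from go import *
here()
plan(tw([0,500,25]),DOWNV)"
```

```text
time: 2.45
ee_pos: [0.5969, 0.2144, 0.2563]
eef_rot: [[-0.03, 1.0, -0.009], [0.97, 0.031, 0.241], [0.242, -0.001, -0.97]]
contact_force: [0.2, 0.3, 0.7]
gripper_width: 0.0261
grip_force: 0.0
trough mm [  0.8 498.8  80. ] F tr [0.2 0.4 0.7]
 shift cm [ 0.12 -0.08  5.5 ] afterturn [ 0.12 -0.08  5.5 ]
 turn deg [-0.04  0.02 -0.1 ]
```

```bash
python3 -m pendant '{"rows":[[[0,0,2.5,0,0,0],[0,0,2,0,0,0],[0,0,1,0,0,0],[-1,0,0,0,0,0],[-1,0,0,0,0,0],[0,0,0,0,0,0],[0,0,0,0,0,0]]]}' 1
python3 -c "
from go import *
here()"
python3 -m pendant '{"rows":[[[-1,0,0,0,0,0],[-1,0,0,0,0,0],[-0.7,0,0,0,0,0],[-0.3,0,0,0,0,0],[0,0,0,0,0,0],[0,0,0,0,0,0]]]}'
python3 - <<'E'
from go import *
here()
a=[]
for n in ['scene','side']:
    C,im,d,st=shot(n); u,v=map(int,proj(C,tw([20,450,35]))); print(u,v)
    a.append(cv2.resize(im[max(v-50,0):v+50,max(u-60,0):u+60],(400,330),interpolation=cv2.INTER_CUBIC))
save('click1.png',np.hstack(a))
E
```

```text
time: 3.15
ee_pos: [0.5978, 0.2084, 0.1994]
eef_rot: [[-0.03, 1.0, -0.006], [0.97, 0.03, 0.242], [0.242, 0.002, -0.97]]
contact_force: [-0.3, 0.2, -0.9]
gripper_width: 0.0003
grip_force: 0.0
trough mm [  1.4 479.2  26.3] F tr [-0.3 -0.  -0.9]
time: 3.75
ee_pos: [0.5982, 0.1801, 0.1914]
eef_rot: [[-0.031, 1.0, -0.007], [0.97, 0.032, 0.242], [0.242, 0.0, -0.97]]
contact_force: [0.5, 0.5, -0.4]
gripper_width: 0.0006
grip_force: 0.0
trough mm [  1.  449.8  25.3] F tr [ 0.5  0.4 -0.5]
357 215
304 158
```

View pics/click1.png

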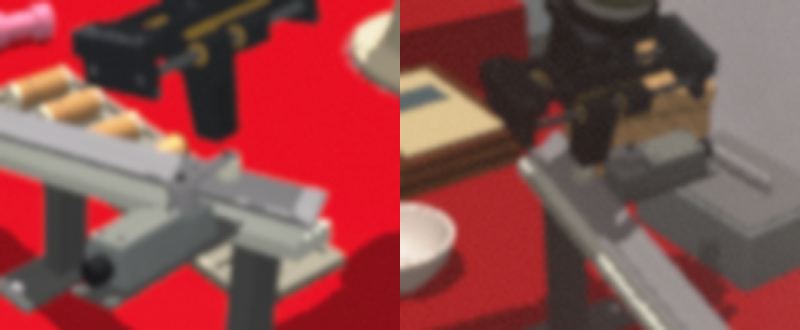

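The crops show the closed finger tip at (215,135) left, apparently above the roller, with no force felt. I'll check the tip height in depth.

```bash
python3 - <<'E'
from go import *
a=[]
for n in ['scene','side']:
    C,im,d,st=shot(n); P=points(C,d); L=(P-OT)@RT*1000
    im=im.copy(); b=[]
    s=4
    u,v=proj(C,tw([0,450,35])); u0,v0=int(u)-50,int(v)-50
    cr=cv2.resize(im[v0:v0+100,u0:u0+100],(400,400),interpolation=cv2.INTER_CUBIC)
    for q,c in [(((st['ee_pos']-OT)@RT*1000),(0,255,0)),([2,460,30],(0,0,255)),([50,460,30],(0,255,255)),([0,530,0],(255,255,0))]:
        x,y=proj(C,tw(q)); cv2.drawMarker(cr,(int((x-u0)*4),int((y-v0)*4)),c,0,12,1)
    a.append(cr)
    dark=(im.max(-1)<60)&(abs(L[...,0])<40)&(abs(L[...,1]-450)<40)&(L[...,2]>-5)&(L[...,2]<90)
    print(n,dark.sum(),np.percentile(L[dark],[1,10,50],axis=0).round(1) if dark.any() else '')
save('click1b.png',np.hstack(a))
E
```

```text
scene 143 [[ -8.8 445.9  58.5]
 [ -5.7 449.7  62.1]
 [ 10.4 458.7  76. ]]
side 89 [[-16.6 436.3  57. ]
 [-15.5 437.5  60.9]
 [ -4.9 439.5  75. ]]
```

View pics/click1b.png

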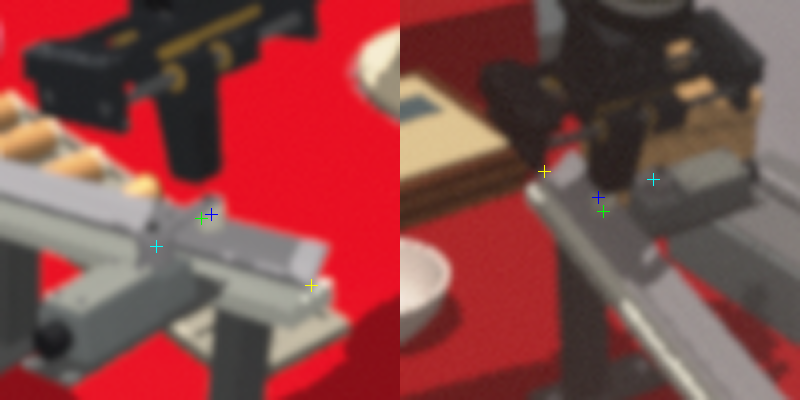

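The markers put the roller where it is seen, but the finger tip (195,180) sits about 30 mm above the reported TCP (green). I'll check with the wrist camera's own depth in tool coordinates.

```bash
python3 - <<'E'
from go import *
C,im,d,st=shot('wrist'); P=points(C,d); R=np.array(st['eef_rot']); T=(P-st['ee_pos'])@R*1000
dark=(im.max(-1)<90)&(abs(T[...,0])<25)&(abs(T[...,1])<45)&(T[...,2]<8)
print(dark.sum(), np.percentile(T[dark],[1,50,99],axis=0).round(1))
L=(P-OT)@RT*1000
s=(abs(L[...,0])<20)&(L[...,2]>24)&(L[...,2]<48)&(L[...,1]>400)&(im.max(-1)>90)
print('arm/roller',s.sum(),np.percentile(L[s],[2,50,98],axis=0).round(1) if s.any() else '')
print(np.array(bot.camera_info('wrist')['tool_from_camera']).round(4), st['qpos'].round(2))
save('w3.png',im)
E
```

```text
23239 [[  -5.5  -43.5 -129.9]
 [  22.8   -2.2 -123.3]
 [  24.8   43.5  -32.6]]
arm/roller 1537 [[ -5.5 454.6  26.2]
 [  5.  461.6  40.6]
 [ 19.3 467.4  44.4]]
[[-6.000e-04  9.646e-01  2.639e-01  6.810e-02]
 [ 1.000e+00 -1.000e-04  2.600e-03 -4.000e-04]
 [ 2.600e-03  2.639e-01 -9.646e-01 -1.731e-01]
 [ 0.000e+00  0.000e+00  0.000e+00  1.000e+00]] [-0.24 30.05 72.31 14.29 78.48 -5.04]
```

View pics/w3.png

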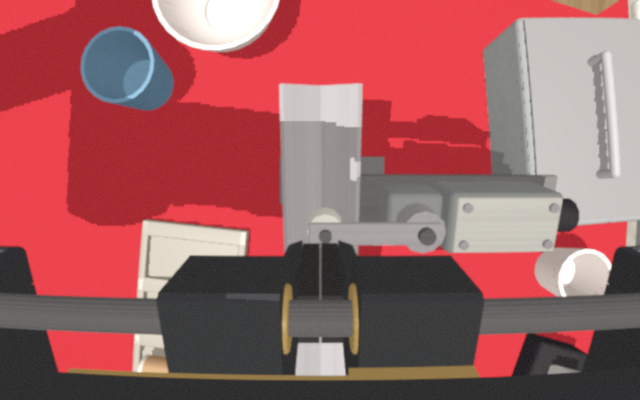

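The wrist view shows the fingers above the roller (roller edge at (325,228)), and all three cameras put the real tips about 32 mm short of the stated TCP. I'll measure that offset well and then use it.

```bash
python3 - <<'E'
from go import *
for n in ['wrist','scene','side']:
    C,im,d,st=shot(n); P=points(C,d); R=np.array(st['eef_rot']); T=(P-st['ee_pos'])@R*1000
    for lo in (-60,-45,-36):
        m=(im.max(-1)<110)&(abs(T[...,0])<30)&(abs(T[...,1])<30)&(T[...,2]>lo)&(T[...,2]<-20)
        if m.any(): print(n,lo,m.sum(),T[m].min(0).round(1),T[m].max(0).round(1), np.sort(T[m][:,2])[-8:].round(1))
E
```

```text
wrist -60 2154 [ -8. -15. -60.] [ 11.8  13.5 -26.3] [-27.3 -27.3 -27.1 -27.  -27.  -26.7 -26.6 -26.3]
wrist -45 1028 [ -8. -15. -45.] [ 11.5  13.5 -26.3] [-27.3 -27.3 -27.1 -27.  -27.  -26.7 -26.6 -26.3]
wrist -36 454 [ -8.  -14.6 -36. ] [ 11.2  12.7 -26.3] [-27.3 -27.3 -27.1 -27.  -27.  -26.7 -26.6 -26.3]
scene -60 148 [ -8.7 -12.3 -59.8] [ 11.3  17.5 -29.7] [-32.4 -32.4 -32.4 -32.  -31.9 -31.5 -30.4 -29.7]
scene -45 67 [ -8.7  -9.8 -44.6] [ 11.3  15.2 -29.7] [-32.4 -32.4 -32.4 -32.  -31.9 -31.5 -30.4 -29.7]
scene -36 21 [ -7.2  -7.8 -35.8] [ 11.1  14.4 -29.7] [-32.4 -32.4 -32.4 -32.  -31.9 -31.5 -30.4 -29.7]
side -60 97 [-13.7 -18.1 -59.9] [  7.1  16.2 -26.9] [-31.6 -31.5 -31.4 -30.1 -29.8 -29.1 -27.4 -26.9]
side -45 45 [-13.7 -16.1 -44.9] [  4.2  12.2 -26.9] [-31.6 -31.5 -31.4 -30.1 -29.8 -29.1 -27.4 -26.9]
side -36 17 [-12.4 -15.  -35.8] [  4.2  12.2 -26.9] [-31.6 -31.5 -31.4 -30.1 -29.8 -29.1 -27.4 -26.9]
```

```bash
python3 -m pendant '{"rows":[[[2,0,0,0,0,0],[2,0,0,0,0,0],[0,0,1.5,0,0,0],[0,0,1,0,0,0],[0,0,0.3,0,0,0],[-0.5,0,0,0,0,0],[0,0,0,0,0,0]]]}' 1
python3 -m pendant '{"rows":[[[-1,0,0,0,0,0],[-1,0,0,0,0,0],[-0.5,0,0,0,0,0],[-0.5,0,0,0,0,0],[-0.5,0,0,0,0,0],[0,0,0,0,0,0],[0,0,0,0,0,0]]]}'
python3 - <<'E'
from go import *
here()
C,im,d,st=shot('scene'); P=points(C,d); L=(P-OT)@RT*1000
m=(im.min(-1)>90)&(abs(L[...,0]-5)<25)&(abs(L[...,1]-445)<50)&(L[...,2]>24)&(L[...,2]<50)
print(m.sum(),np.percentile(L[m],[5,50,95],axis=0).round(1) if m.any() else '')
C,im,d,st=shot('wrist'); save('w4.png',im[150:260,180:480])
E
```

```text
time: 4.85
ee_pos: [0.5972, 0.2198, 0.1728]
eef_rot: [[-0.03, 1.0, -0.007], [0.97, 0.031, 0.242], [0.242, 0.001, -0.97]]
contact_force: [-0.2, 0.1, 0.6]
gripper_width: 0.0006
grip_force: 0.0
time: 5.55
ee_pos: [0.5985, 0.1871, 0.1647]
eef_rot: [[-0.031, 1.0, -0.006], [0.969, 0.031, 0.244], [0.244, 0.002, -0.97]]
contact_force: [2.0, 6.9, 2.2]
gripper_width: 0.0002
grip_force: 3.4
trough mm [  1.4 450.1  -2.3] F tr [2.3 7.1 0.5]
27 [[ 12.2 426.7  25.8]
 [ 17.8 437.9  41.6]
 [ 28.1 445.4  43.1]]
```

View pics/w4.png

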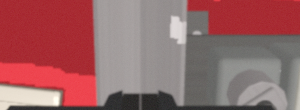

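7 N at the roller and its top at trough y≈438 show it is past the click. I'll back off, rise, and travel to the follower.

```bash
python3 -m pendant '{"rows":[[[0,0,0,0,0,0],[2,0,0,0,0,0],[2,0,0,0,0,0],[0,0,-3,0,0,0],[0,0,-3,0,0,0],[0,0,-2,0,0,0],[0,0,0,0,0,0],[0,0,0,0,0,0]]]}'
python3 - <<'E'
from go import *
here()
C,im,d,st=shot('wrist'); P=points(C,d); L=(P-OT)@RT*1000
m=(im.min(-1)>90)&(abs(L[...,0]-5)<25)&(abs(L[...,1]-445)<50)&(L[...,2]>30)&(L[...,2]<50)
print('arm now',m.sum(),np.percentile(L[m],[5,50,95],axis=0).round(1) if m.any() else '')
plan(tw([0,150,60]),DOWNV)
E
```

```text
time: 6.45
ee_pos: [0.5973, 0.2057, 0.2504]
eef_rot: [[-0.03, 1.0, -0.008], [0.97, 0.031, 0.241], [0.242, -0.001, -0.97]]
contact_force: [0.7, -0.6, -0.3]
gripper_width: 0.0006
grip_force: 0.0
trough mm [  0.9 488.9  76.4] F tr [ 0.7 -0.6 -0.1]
arm now 13 [[-1.000e-01  4.644e+02  3.680e+01]
 [ 2.580e+01  4.648e+02  3.880e+01]
 [ 2.930e+01  4.662e+02  3.960e+01]]
 shift cm [-3.39e+01  1.00e-02  1.59e+00] afterturn [-33.9   -0.06   1.58]
 turn deg [-0.08  0.02 -0.12]
```

```bash
python3 -m pendant '{"rows":[[[-4,0,0,0,0,0],[-5,0,0,0,0,0],[-5,0,0,0,0,0],[-5,0,0,0,0,0],[-5,0,0,0,0,0],[-5,0,0,0,0,0],[-4,0,0,0,0,0],[0,0,0,0,0,0]]]}' 0
python3 - <<'E'
from go import *
here()
C,im,d,st=shot('wrist'); P=points(C,d); L=(P-OT)@RT*1000
m=(abs(L[...,0])<20)&(abs(L[...,1]-40)<60)&(L[...,2]>20)&(L[...,2]<40)
for lo in range(-5,75,5):
    k=m&(L[...,1]>=lo)&(L[...,1]<lo+5)
    if k.sum()>3: print(lo,k.sum(),'x',np.percentile(L[k][:,0],[3,97]).round(1),'ztop',np.percentile(L[k][:,2],97).round(1))
plan(tw([0,31,55]),DOWNV)
E
```

```text
time: 7.3
ee_pos: [0.6062, -0.1178, 0.168]
eef_rot: [[-0.025, 1.0, -0.011], [0.97, 0.027, 0.243], [0.243, -0.005, -0.97]]
contact_force: [-0.3, 0.4, 0.6]
gripper_width: 0.0441
grip_force: 0.0
trough mm [ -0.8 154.9  74.7] F tr [-0.3  0.5  0.5]
20 6 x [-9.2 10.3] ztop 22.7
25 43 x [-9.1 10.3] ztop 30.4
30 135 x [-9.  10.2] ztop 31.9
35 127 x [-8.1  9.2] ztop 32.1
40 29 x [-12.1  11.4] ztop 36.1
45 209 x [-13.2  13.6] ztop 36.7
50 224 x [-13.1  13.5] ztop 36.8
55 467 x [-12.1  12.8] ztop 36.4
 shift cm [-12.67   0.1    2.  ] afterturn [-12.67   0.03   2.03]
 turn deg [-0.11 -0.1  -0.29]
```

The follower's profile matches (waist top 31, ends 36, end at y≈60). Going over its waist, then a guarded descent with fingers 32 mm apart so the tips find the leg edges.

```bash
python3 -m pendant '{"rows":[[[-4,0,0,0,0,-0.1],[-4,0,0,0,0,-0.1],[-3.5,0.1,0,0,0,-0.1],[-1.1,0,2,0,0,0],[0,0,2,0,0,0],[0,0,2,0,0,0],[0,0,0,0,0,0],[0,0,0,0,0,0]]]}' 0.27
python3 -c "
from go import *
here();plan(tw([0,30,-7]),DOWNV)"
```

```text
time: 8.15
ee_pos: [0.6125, -0.2204, 0.0833]
eef_rot: [[-0.037, 0.999, -0.008], [0.97, 0.038, 0.242], [0.242, 0.002, -0.97]]
contact_force: [-0.0, -0.1, 0.5]
gripper_width: 0.0321
grip_force: 0.0
trough mm [ 2.1 34.8 17.4] F tr [-0.   0.   0.5]
 shift cm [-0.48 -0.21  2.44] afterturn [-0.48 -0.21  2.44]
 turn deg [ 0.02 -0.01  0.3 ]
```

```bash
python3 -m pendant '{"rows":[[[-0.5,-0.15,0,0,0,0],[0,0,0.7,0,0,0],[0,0,0.7,0,0,0],[0,0,0.3,0,0,0],[0,0,0,0,0,0],[0,0,0,0,0,0]]]}'|sed -n 1,4p
python3 -c "
from go import *
here()"
for i in 1 2 3; do python3 -m pendant '{"rows":[[[0,0,0.1,0,0,0],[0,0,0.1,0,0,0],[0,0,0,0,0,0]]]}'|grep force:
python3 -c "
from go import *
here()"; done
```

```text
time: 8.75
ee_pos: [0.6108, -0.2222, 0.0652]
eef_rot: [[-0.036, 0.999, -0.007], [0.97, 0.037, 0.242], [0.242, 0.002, -0.97]]
contact_force: [0.2, -0.5, -0.1]
trough mm [ 0.3 28.7  0.3] F tr [ 0.2 -0.5 -0. ]
contact_force: [0.4, 0.0, 0.0]
grip_force: 0.0
trough mm [ 0.2 28.7 -1.8] F tr [ 0.4 -0.   0.1]
contact_force: [1.1, 0.6, -0.1]
grip_force: 0.0
trough mm [ 0.2 28.7 -3.9] F tr [ 1.1  0.6 -0.2]
contact_force: [-0.5, -0.3, 0.4]
grip_force: 0.0
trough mm [ 0.2 28.7 -6. ] F tr [-0.5 -0.2  0.5]
```

```bash
for i in 1 2 3 4 5; do python3 -m pendant '{"rows":[[[0,0,0.1,0,0,0],[0,0,0,0,0,0]]]}'>/dev/null
python3 -c "
from go import *
here()"; done
```

```text
trough mm [ 0.2 28.7 -6.9] F tr [ 0.2 -0.7 -0.5]
trough mm [ 0.3 28.7 -7.8] F tr [-0.2  0.4 -0.1]
trough mm [ 0.4 28.6 -8.1] F tr [-1.4  0.2  3.7]
trough mm [ 0.6 28.5 -8.3] F tr [-2.7  1.5  9.4]
trough mm [ 0.8 28.4 -8.4] F tr [-3.6  2.4 13.2]
```

Touch on the leg edges (z=18) is at TCP z = −8, so the real tip is 26 mm short of the TCP. I'll back up 0.7 mm clear, grip and lift.

```bash
sed -i '$a TIP=26.' go.py; python3 -m pendant '{"rows":[[[0,0,-0.35,0,0,0],[0,0,0,0,0,0],[0,0,0,0,0,0],[0,0,0,0,0,0],[0,0,0,0,0,0],[0,0,0,0,0,0]]]}' 1 40
python3 -c "
from go import *
here()"
python3 -m pendant '{"rows":[[[0,0,-0.5,0,0,0],[0,0,-1,0,0,0],[0,0,-2,0,0,0],[0,0,-3,0,0,0],[0,0,-2,0,0,0],[0,0,0,0,0,0],[0,0,0,0,0,0]]]}'
python3 -c "
from go import *
here()"
```

```text
time: 11.25
ee_pos: [0.6114, -0.2205, 0.058]
eef_rot: [[-0.036, 0.999, -0.005], [0.97, 0.036, 0.241], [0.241, 0.003, -0.97]]
contact_force: [5.1, -0.8, 2.6]
gripper_width: 0.019
grip_force: 40.0
trough mm [ 0.9 28.6 -7.1] F tr [ 5.1 -0.3  2.7]
time: 11.95
ee_pos: [0.6108, -0.2408, 0.1395]
eef_rot: [[-0.036, 0.999, -0.009], [0.969, 0.037, 0.242], [0.243, 0.0, -0.97]]
contact_force: [-0.2, 0.3, -2.9]
gripper_width: 0.0188
grip_force: 40.0
trough mm [-0.3 28.7 76.9] F tr [-0.1 -0.4 -2.9]
```

Follower held (19 mm, 40 N). Now the tray frame and tube centres from the two wrist views.

```bash
cat > tray.py <<'E'
from go import *
def tubes(views):
    out=[]
    for C,im,d in views:
        P=points(C,d); hsv=cv2.cvtColor(im,cv2.COLOR_RGB2HSV)
        t=(hsv[...,0]>6)&(hsv[...,0]<22)&(hsv[...,1]>60)&(hsv[...,2]>110)&(P[...,2]>.01)&(P[...,2]<.06)&(P[...,0]<.56)&(P[...,0]>.34)
        k,lab,s,c=cv2.connectedComponentsWithStats(t.astype(np.uint8))
        for i in range(1,k):
            if s[i,4]>300:
                q=P[lab==i]; q=q[np.isfinite(q[:,0])]
                r=cv2.minAreaRect((q[:,:2]*1000).astype(np.float32)); out.append((q.mean(0),r,q[:,2].max(),s[i]))
    return out
E
python3 - <<'E'
from tray import *
c=bot.camera_info('wrist'); V=[];A=[]
for n in ['wl','wu']:
    f=np.load(f'pics/{n}.npz'); C=(c,f['R'],f['e']); V.append((C,f['im'][:245],f['d'][:245]))
    P=points(C,f['d'])[:245]; hsv=cv2.cvtColor(f['im'][:245],cv2.COLOR_RGB2HSV)
    m=(hsv[...,1]<60)&(P[...,2]>.006)&(P[...,2]<.02)&(P[...,0]>.36)&(P[...,0]<.54)
    A.append(P[m]); print(n,m.sum(), P[m].min(0),P[m].max(0), 'table z',np.nanmedian(P[...,2][(hsv[...,1]>180)]))
for o in tubes(V): print(o[0].round(4),'c',np.round(o[1][0],1),np.round(o[1][1],1),round(o[1][2],1),'ztop',o[2].round(4))
q=np.vstack(A); r=cv2.minAreaRect((q[:,:2]*1000).astype(np.float32)); print('tray',r)
E
```

```text
wl 9932 [ 0.37842075 -0.26617562  0.00600059] [0.51172715 0.04314069 0.01995532] table z 0.00035570317189365097
wu 6311 [ 0.39666099 -0.02742147  0.00600024] [0.52007858 0.17081369 0.01992761] table z 0.00046853340729671733
[0.4501 0.01   0.0324] c [450.1  11.6] [30.2 61.1] 85.7 ztop 0.0379
[ 0.4195 -0.0468  0.0289] c [418.3 -44.7] [41.9 27.6] 7.7 ztop 0.0349
[ 0.4637 -0.0487  0.0291] c [462.7 -48.7] [25.6 44.1] 88.7 ztop 0.0345
[ 0.4476 -0.1057  0.0323] c [ 447.1 -106.3] [29.9 61.1] 84.3 ztop 0.0381
[ 0.4435 -0.1683  0.0321] c [ 443.3 -170.5] [30.5 61.1] 85.3 ztop 0.0377
[ 0.4396 -0.2241  0.0315] c [ 438.8 -231. ] [36.4 61. ] 84.2 ztop 0.0378
[0.4563 0.0737 0.0322] c [455.9  72.1] [28.6 60.9] 86.7 ztop 0.0374
[0.4507 0.0158 0.0316] c [449.6  12.4] [29.4 61.7] 85.6 ztop 0.0374
tray ((449.7677917480469, -48.98741149902344), (434.8541564941406, 112.18640899658203), 85.8612060546875)
```

Tray fit: 435×112 mm, centred at (450,−49), yaw −4.1°. There are five tubes, with the doll in the middle pocket, all consistent with the description. Carry the follower to the empty pocket at (463,130.5).

```bash
cat >> go.py <<'E'
ty=np.array([.0722,.9974,0]); tx=np.array([.9974,-.0722,0]); TC=np.array([.4498,-.0490,0])
RTRAY=np.stack([tx,-ty,[0,0,-1.]],1)
def ta(x,y,z): return TC+(tx*x+ty*y)/1000+np.array([0,0,z/1000])
E
python3 -m pendant '{"rows":[[[0,-3,0,0,-7,0],[0,-4,-1,0,-7,0],[0,-4,0,0,0,0],[0,-4,0,0,0,0],[0,0,0,0,0,8.5],[0,0,0,0,0,8.5],[0,0,0,0,0,8.5],[0,0,0,0,0,8.5]]]}'|tail -2
python3 -m pendant '{"rows":[[[0,0,0,0,0,8.5],[0,0,0,0,0,8.5],[0,0,0,0,0,8.5],[0,0,0,0,0,8.5],[0,0,0,0,0,8.5],[0,0,0,0,0,8.5],[0,0,0,0,0,0],[0,0,0,0,0,0]]]}'
python3 -c "
from go import *
plan(ta(-1.3,180,80),RTRAY)"
```

```text
gripper_width: 0.0188
grip_force: 40.0
time: 13.55
ee_pos: [0.461, -0.2472, 0.1491]
eef_rot: [[0.992, 0.128, 0.0], [0.128, -0.992, 0.001], [0.0, -0.001, -1.0]]
contact_force: [-0.8, -0.2, -2.2]
gripper_width: 0.0187
grip_force: 40.0
 shift cm [  4.88 -37.45   6.96] afterturn [ -2.68 -37.68   6.91]
 turn deg [-8.000e-02 -1.000e-02  1.148e+01]
```

```bash

python3 -m pendant '{"rows":[[[0,0,0,0,0,5.7],[0,0,0,0,0,5.7],[-1,-5,0,0,0,0],[-1,-5,0,0,0,0],[-0.7,-5,0,0,0,0],[0,-5,0,0,0,0],[0,-5,0,0,0,0],[0,-5,0,0,0,0]]]}'|tail -2
python3 -m pendant '{"rows":[[[0,-4,0,0,0,0],[0,-3.7,2,0,0,0],[0,0,3,0,0,0],[0,0,0,0,0,0],[0,0,0,0,0,0]]]}'
python3 -c "
from go import *
plan(ta(-1.3,180,-7),RTRAY)"
```

```text
gripper_width: 0.019
grip_force: 40.0
time: 14.85
ee_pos: [0.4631, 0.1275, 0.1004]
eef_rot: [[0.997, -0.073, 0.001], [-0.073, -0.997, -0.0], [0.001, -0.0, -1.0]]
contact_force: [0.7, -0.5, -2.7]
gripper_width: 0.0189
grip_force: 40.0
 shift cm [-0.19 -0.3  10.74] afterturn [-0.18 -0.3  10.74]
 turn deg [-0.   -0.05 -0.07]
```

```bash

python3 -m pendant '{"rows":[[[-0.2,-0.3,3,0,0,0],[0,0,4,0,0,0],[0,0,2.5,0,0,0],[0,0,0.5,0,0,0],[0,0,0.4,0,0,0],[0,0,0.1,0,0,0],[0,0,0,0,0,0],[0,0,0,0,0,0]]]}'
python3 -m pendant '{"rows":[[[0,0,0.1,0,0,0],[0,0,0.1,0,0,0],[0,0,0,0,0,0]]]}'
```

```text
time: 15.65
ee_pos: [0.4622, 0.131, -0.004]
eef_rot: [[0.997, -0.075, 0.003], [-0.075, -0.997, 0.0], [0.003, -0.0, -1.0]]
contact_force: [-0.3, 0.7, -1.3]
gripper_width: 0.0189
grip_force: 40.0
time: 15.95
ee_pos: [0.4615, 0.131, -0.007]
eef_rot: [[0.997, -0.075, 0.002], [-0.075, -0.997, 0.0], [0.002, -0.0, -1.0]]
contact_force: [0.4, -0.7, -1.7]
gripper_width: 0.0187
grip_force: 40.0
```

```bash

python3 -m pendant '{"rows":[[[0,0,0.1,0,0,0],[0,0,0,0,0,0],[0,0,0,0,0,0]]]}' 0|sed -n '2p;4p'
python3 -m pendant '{"rows":[[[0,0,0,0,0,0],[0,0,-1.5,0,0,0],[0,0,-3,0,0,0],[0,0,-3,0,0,0],[0,0,0,0,0,0],[0,0,0,0,0,0]]]}'
python3 - <<'E'
from tray import *
plan(ta(-2,120,40),RTRAY)
V=[]
C,im,d,st=shot('side'); P=points(C,d); L=P-TC
save('s5.png',cv2.resize(im[200:360,220:380],None,fx=3,fy=3))
E
```

```text
ee_pos: [0.4617, 0.131, -0.0078]
contact_force: [-0.4, 0.6, -0.1]
time: 16.85
ee_pos: [0.4614, 0.131, 0.0671]
eef_rot: [[0.997, -0.075, 0.002], [-0.075, -0.997, 0.0], [0.002, -0.0, -1.0]]
contact_force: [0.1, 0.6, -0.1]
gripper_width: 0.0438
grip_force: 0.0
 shift cm [-0.05  6.04  2.7 ] afterturn [-0.06  6.03  2.71]
 turn deg [-0.02 -0.13 -0.16]
```

View pics/s5.png

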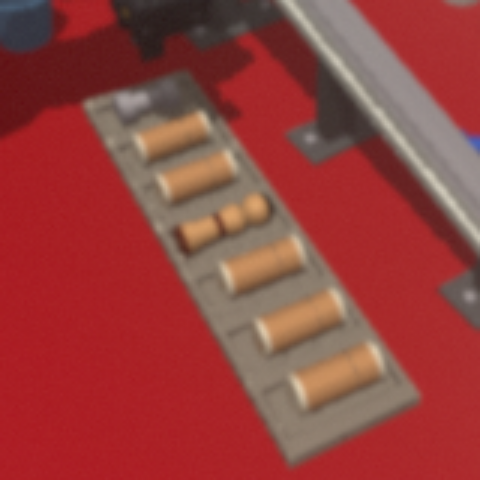

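The side crop shows the follower in the far pocket (145,100), the five tubes in place and the doll at (225,222). Pick the tube in pocket +120.

```bash

python3 -m pendant '{"rows":[[[0,3,0,0,0,0],[0,3.1,0,0,0,0],[0,0,3,0,0,0],[0,0,2.5,0,0,0],[0,0,1.5,0,0,0],[0,0,0.5,0,0,0],[0,0,0,0,0,0],[0,0,0,0,0,0]]]}' 0 25|sed -n '2p;4,6p'
python3 -c "
from go import *
plan(ta(-2.7,121,-10),RTRAY)"
```

```text
ee_pos: [0.4571, 0.0702, -0.0077]
contact_force: [0.4, 0.1, 1.1]
gripper_width: 0.0438
grip_force: 0.0
 shift cm [-0.14 -0.16  0.23] afterturn [-0.14 -0.16  0.23]
 turn deg [-0.01 -0.11 -0.15]
```

```bash

python3 -m pendant '{"rows":[[[-0.1,-0.1,0.2,0,0,0],[0,0,0,0,0,0],[0,0,0,0,0,0],[0,0,0,0,0,0],[0,0,0,0,0,0],[0,0,0,0,0,0],[0,0,0,0,0,0]]]}' 1 25|sed -n '2p;4,6p'
python3 -m pendant '{"rows":[[[0,0,-1,0,0,0],[0,0,-3,0,0,0],[0,0,-4,0,0,0],[0,0,-4,0,0,-8.4],[0,0,-4,0,0,-8.4],[0,0,0,0,0,-8.4],[0,0,0,0,0,-8.4],[0,0,0,0,0,-8.4]]]}'|sed -n '2p;4,6p'
python3 -m pendant '{"rows":[[[0,0,0,0,0,-8.4],[0,0,0,0,0,-8.4],[0,0,0,0,0,-8.4],[0,0,0,0,0,-8.4],[0,0,0,0,0,-8.4],[0,0,0,0,0,0],[0,0,0,0,0,0]]]}'|sed -n '1,2p;4,6p'
python3 -c "
from go import *
plan(tw([-80,41,80]),DOWNV)"
```

```text
ee_pos: [0.4562, 0.0713, -0.0097]
contact_force: [-0.5, 0.9, 4.4]
gripper_width: 0.0292
grip_force: 25.0
ee_pos: [0.4556, 0.0712, 0.1508]
contact_force: [0.7, 0.0, -1.4]
gripper_width: 0.029
grip_force: 25.0
time: 19.9
ee_pos: [0.4557, 0.0712, 0.1503]
contact_force: [-0.7, -0.3, -0.1]
gripper_width: 0.0294
grip_force: 25.0
 shift cm [-28.46  12.92   0.49] afterturn [-29.78   6.5   -6.93]
 turn deg [  1.62  13.94 -12.34]
```

```bash

python3 -m pendant '{"rows":[[[0,0,0,0,0,-6.2],[0,0,0,0,0,-6.2],[-5,1,0,0,0,0],[-5,1,0,0,0,0],[-5,1,0,0,0,0],[-5,1,0,0,0,0],[-5,1.2,0,0,0,0],[-5,1.2,0.5,0,0,0]]]}'|tail -2
python3 -m pendant '{"rows":[[[0,0,0,0,7,0],[0,0,0,0,7,0],[0,0,0,0,0,0],[0,0,0,0,0,0]]]}'|sed -n '1,2p;4,6p'
python3 -c "
from go import *
here();plan(tw([0,41,25]),DOWNV)"
```

```text
gripper_width: 0.029
grip_force: 25.0
time: 21.1
ee_pos: [0.5288, -0.2196, 0.145]
contact_force: [-0.2, -0.7, -0.3]
gripper_width: 0.0292
grip_force: 25.0
trough mm [-81.5  53.2  76.4] F tr [-0.2 -0.7 -0.1]
 shift cm [-1.22  8.15  5.15] afterturn [-1.22  8.15  5.14]
 turn deg [0.01 0.12 0.07]
```

```bash

python3 -m pendant '{"rows":[[[-0.6,3,0,0,0,0],[-0.6,3,0,0,0,0],[0,2.1,0,0,0,0],[0,0,3,0,0,0],[0,0,2.1,0,0,0],[0,0,0,0,0,0],[0,0,0,0,0,0]]]}'|sed -n '1,2p;4,6p'
python3 -c "
from go import *
here();plan(tw([0,41,-6]),DOWNV)"
```

```text
time: 21.8
ee_pos: [0.6104, -0.2151, 0.0943]
contact_force: [-0.1, -0.2, -0.2]
gripper_width: 0.0293
grip_force: 25.0
trough mm [ 0.1 42.7 26.7] F tr [-0.1 -0.3 -0.1]
 shift cm [-0.16 -0.02  3.27] afterturn [-0.17 -0.01  3.27]
 turn deg [0.07 0.1  0.27]
```

```bash

python3 -m pendant '{"rows":[[[0,0,1.5,0,0,0],[0,0,1.2,0,0,0],[0,0,0.5,0,0,0],[0,0,0,0,0,0],[0,0,0,0,0,0]]]}'|sed -n '1,2p;4,6p'
python3 -c "
from go import *
here()"
python3 -m pendant '{"rows":[[[0,0,0,0,0,0],[0,0,0,0,0,0],[0,0,0,0,0,0],[0,0,-2,0,0,0],[0,0,-4,0,0,0],[0,0,-3,0,0,0],[0,0,0,0,0,0],[0,0,0,0,0,0]]]}' 0.09|sed -n '1,2p;4,6p'
cat > row.py <<'E'
from go import *
def prof(n='scene'):
    C,im,d,st=shot(n); P=points(C,d); L=(P-OT)@RT*1000
    hsv=cv2.cvtColor(im,cv2.COLOR_RGB2HSV)
    t=(hsv[...,0]>4)&(hsv[...,0]<24)&(hsv[...,1]>60)&(hsv[...,2]>80)&(abs(L[...,0])<25)&(L[...,2]>8)&(L[...,2]<60)&(L[...,1]<480)
    if t.sum()<10: print(n,'none'); return
    k,lab,s,c=cv2.connectedComponentsWithStats(cv2.dilate(t.astype(np.uint8),np.ones((1,1))))
    for i in range(1,k):
        if s[i,4]>15:
            q=L[(lab==i)&t]; print(n,s[i,4],'y',np.percentile(q[:,1],[2,98]).round(1),'x',q[:,0].mean().round(1),'ztop',np.percentile(q[:,2],95).round(1))
E
python3 -c "
from row import *
prof('scene');prof('side');prof('wrist');plan(None,np.array([RTRAY[:,0],RTRAY[:,1],RTRAY[:,2]]).T)"
```

```text
time: 22.3
ee_pos: [0.6099, -0.2083, 0.0626]
contact_force: [0.3, 0.6, -1.2]
gripper_width: 0.0294
grip_force: 25.0
trough mm [-0.1 41.6 -5.6] F tr [ 0.4  0.3 -1.3]
time: 23.1
ee_pos: [0.6104, -0.2299, 0.1493]
contact_force: [-0.2, 0.5, -0.3]
gripper_width: 0.0402
grip_force: 0.0
scene 129 y [ 6.6 71.2] x 8.3 ztop 37.7
side 343 y [ 2.1 62.9] x -5.9 ztop 39.2
wrist 140 y [68.6 69.1] x 1.6 ztop 28.6
wrist 3739 y [ 4.8 63.8] x 0.5 ztop 37.1
 turn deg [-11.84 -10.58  95.71]
```

Tube 1 is seated against the stop (brown part y 5–64, level top). Now refine the remaining tubes' positions from the ridges.

```bash
cat > rid.py <<'E'
from go import *
C,im,d,st=shot('side'); P=points(C,d); hsv=cv2.cvtColor(im,cv2.COLOR_RGB2HSV)
Q=P-TC; X=Q@tx*1000; Y=Q@ty*1000; Zm=P[...,2]*1000
t=(hsv[...,0]>4)&(hsv[...,0]<24)&(hsv[...,1]>60)&(Zm>12)&(Zm<50)&(abs(X)<60)&(abs(Y)<225)
for p in (-180,-120,-60,60,120):
    m=t&(abs(Y-p)<22)
    if m.sum()>20:
        q=Zm[m]; k=q>np.percentile(q,97)-5; print(p,m.sum(),'ridge y',Y[m][k].mean().round(1),'ymin/max',np.percentile(Y[m],[2,98]).round(1),'x',(np.percentile(X[m],[2,98]).mean()).round(1),'ztop',np.percentile(q,97).round(1))
E
python3 rid.py
python3 -c "
from go import *
plan(ta(2,-180,90),RTRAY)"
```

```text
-180 459 ridge y -182.7 ymin/max [-197.1 -160.8] x -0.6 ztop 37.8
-120 421 ridge y -125.9 ymin/max [-139.5  -99.6] x 10.4 ztop 37.6
-60 367 ridge y -62.4 ymin/max [-76.  -48.2] x 9.9 ztop 37.7
60 350 ridge y 56.6 ymin/max [41.3 73.6] x -0.9 ztop 37.9
120 72 ridge y 126.7 ymin/max [100.9 141.8] x -0.8 ztop 15.9
 shift cm [ -0.74 -17.11   5.81] afterturn [-17.08   1.17   5.81]
 turn deg [-11.83 -10.59  95.72]
```

```bash

python3 -m pendant '{"rows":[[[0,-4,0,0,-7,0],[0,-4,0,0,-7,0],[0,-4,0,0,0,0],[0,-4,0,0,0,0],[0,0,0,0,0,8.5],[0,0,0,0,0,8.5],[0,0,0,0,0,8.5],[0,0,0,0,0,8.5]]]}' 0|tail -2
python3 -m pendant '{"rows":[[[0,0,0,0,0,8.5],[0,0,0,0,0,8.5],[0,0,0,0,0,8.5],[0,0,0,0,0,8.5],[0,0,0,0,0,8.5],[0,0,0,0,0,8.5],[0,0,0,0,0,8.5],[0,0,0,0,0,2.5]]]}'|tail -2
python3 -c "
from go import *
plan(ta(2,-179,-10),RTRAY)"
```

```text
gripper_width: 0.0439
grip_force: 0.0
gripper_width: 0.0441
grip_force: 0.0
 shift cm [-1.21 -0.66 15.85] afterturn [-1.2  -0.67 15.85]
 turn deg [-0.05 -0.04 -0.02]
```

```bash

python3 -m pendant '{"rows":[[[-1.2,-0.7,2,0,0,0],[0,0,5,0,0,0],[0,0,4,0,0,0],[0,0,2.5,0,0,0],[0,0,1.5,0,0,0],[0,0,0.5,0,0,0],[0,0,0.2,0,0,0],[0,0,0,0,0,0]]]}'|sed -n '2p;4,6p'
python3 -c "
from go import *
plan(ta(2,-179,-10),RTRAY)"
```

```text
ee_pos: [0.4395, -0.2279, -0.0075]
contact_force: [0.1, 1.5, 0.6]
gripper_width: 0.0439
grip_force: 0.0
 shift cm [-0.07 -0.02  0.25] afterturn [-0.06 -0.02  0.25]
 turn deg [ 0.01 -0.12  0.24]
```

```bash

python3 -m pendant '{"rows":[[[-0.1,0,0.2,0,0,0],[0,0,0,0,0,0],[0,0,0,0,0,0],[0,0,0,0,0,0],[0,0,0,0,0,0],[0,0,0,0,0,0],[0,0,0,0,0,0]]]}' 1 25|sed -n '2p;4,6p'
python3 -m pendant '{"rows":[[[0,0,-1,0,0,0],[0,0,-3,0,0,0],[0,0,-4,0,0,0],[0,0,-4,0,0,-8.5],[0,0,-4,0,0,-8.5],[0,0,-1,0,0,-8.5],[0,0,0,0,0,-8.5],[0,0,0,0,0,-8.5]]]}'|sed -n '2p;4,6p'
python3 -m pendant '{"rows":[[[0,0,0,0,0,-8.5],[0,0,0,0,0,-8.5],[0,0,0,0,0,-8.5],[0,0,0,0,0,-8.5],[0,0,0,0,0,-8.5],[0,0,0,0,0,-8.5],[0,0,0,0,0,-2.5],[0,0,0,0,0,0]]]}'|sed -n '1,2p;4,6p'
python3 -m pendant '{"rows":[[[0,0,0,0,7,0],[0,0,0,0,7,0],[0,0,0,0,0,0],[0,0,0,0,0,0]]]}'|sed -n '1,2p;4,6p'
python3 -c "
from go import *
here();plan(tw([0,115,30]),DOWNV)"
```

```text
ee_pos: [0.4384, -0.2279, -0.0097]
contact_force: [-2.1, 0.6, 6.5]
gripper_width: 0.0292
grip_force: 25.0
ee_pos: [0.438, -0.2277, 0.1609]
contact_force: [0.1, -0.1, -0.5]
gripper_width: 0.0294
grip_force: 25.0
time: 28.0
ee_pos: [0.4379, -0.2277, 0.1604]
contact_force: [0.6, 0.2, 0.5]
gripper_width: 0.029
grip_force: 25.0
time: 28.4
ee_pos: [0.4378, -0.228, 0.1598]
contact_force: [-0.4, 0.7, -0.4]
gripper_width: 0.0291
grip_force: 25.0
trough mm [-172.8   51.5   92.1] F tr [-0.4  0.6 -0.5]
 shift cm [ 6.32 17.29  6.2 ] afterturn [ 6.35 17.28  6.21]
 turn deg [0.01 0.12 0.12]
```

```bash

python3 -m pendant '{"rows":[[[1.3,4,0,0,0,0],[2,4.5,0,0,0,0],[2,4.5,0,0,0,0],[1,4.3,0,0,0,0],[0,0,3,0,0,0],[0,0,3.2,0,0,0],[0,0,0,0,0,0],[0,0,0,0,0,0]]]}'|sed -n '1,2p;4,6p'
python3 -c "
from go import *
here();plan(tw([0,115,-6]),DOWNV)"
```

```text
time: 29.2
ee_pos: [0.6083, -0.1449, 0.1166]
contact_force: [0.0, -0.6, -0.1]
gripper_width: 0.0291
grip_force: 25.0
trough mm [  0.4 116.2  31.4] F tr [ 0.  -0.6  0. ]
 shift cm [-0.12 -0.04  3.74] afterturn [-0.12 -0.04  3.74]
 turn deg [0.06 0.08 0.26]
```

```bash

python3 -m pendant '{"rows":[[[-0.1,0,1.5,0,0,0],[0,0,1.5,0,0,0],[0,0,0.7,0,0,0],[0,0,0,0,0,0],[0,0,0,0,0,0]]]}'|sed -n '1,2p;4,6p'
python3 -c "
from go import *
here()"
python3 -m pendant '{"rows":[[[0,0,0,0,0,0],[0,0,0,0,0,0],[0,0,0,0,0,0],[0,0,-2,0,0,0],[0,0,-4,0,0,0],[0,0,-3,0,0,0],[0,0,0,0,0,0],[0,0,0,0,0,0]]]}' 0.09|sed -n '1,2p;4,6p'
python3 -c "
from row import *
prof('scene');prof('wrist');import runpy;runpy.run_path('rid.py')
here(); plan(ta(2,-122,-10),RTRAY)"
```

```text
time: 29.7
ee_pos: [0.6085, -0.1379, 0.0807]
contact_force: [1.3, 0.1, 0.3]
gripper_width: 0.029
grip_force: 25.0
trough mm [  0.8 114.3  -5.1] F tr [1.3 0.1 0.3]
time: 30.5
ee_pos: [0.6086, -0.1592, 0.1666]
contact_force: [0.3, 0.8, -0.4]
gripper_width: 0.0403
grip_force: 0.0
scene 247 y [  5.6 139.9] x 9.1 ztop 37.9
wrist 26 y [138.5 139. ] x -10.5 ztop 27.2
wrist 165 y [138.5 139.1] x 2.7 ztop 30.7
wrist 3681 y [ 74.9 133.7] x 0.6 ztop 37.1
wrist 695 y [48.2 64.1] x 0.7 ztop 36.9
wrist 677 y [ 3.6 20.6] x 0.4 ztop 36.8
-180 32 ridge y -181.2 ymin/max [-200.1 -162.8] x -0.8 ztop 15.9
-120 423 ridge y -125.9 ymin/max [-139.4  -99.8] x 10.5 ztop 37.8
-60 373 ridge y -62.6 ymin/max [-76.4 -48.1] x -1.0 ztop 37.8
60 344 ridge y 55.4 ymin/max [42.2 78.6] x 0.2 ztop 37.0
120 67 ridge y 126.6 ymin/max [101.8 140.9] x -0.4 ztop 16.0
trough mm [ -0.2 114.6  82. ] F tr [-0.8 -0.1 -0. ]
 shift cm [ -4.85 -16.54  16.86] afterturn [-16.39   2.41  17.53]
 turn deg [-11.83 -10.57  95.71]
```

Tubes 1 and 2 are end to end (0–140). Next is pocket −120.

```bash

python3 -m pendant '{"rows":[[[0,-4,0,0,-7,0],[0,-4,0,0,-7,0],[0,-4,0,0,0,0],[0,-4,0,0,0,0],[0,0,0,0,0,8.5],[0,0,0,0,0,8.5],[0,0,0,0,0,8.5],[0,0,0,0,0,8.5]]]}' 0|tail -2
python3 -m pendant '{"rows":[[[0,0,0,0,0,8.5],[0,0,0,0,0,8.5],[0,0,0,0,0,8.5],[0,0,0,0,0,8.5],[0,0,0,0,0,8.5],[0,0,0,0,0,8.5],[0,0,0,0,0,8.5],[0,0,0,0,0,2.5]]]}'|tail -2
python3 -c "
from go import *
plan(ta(2,-122,-10),RTRAY)"
```

```text
gripper_width: 0.0441
grip_force: 0.0
gripper_width: 0.0439
grip_force: 0.0
 shift cm [-0.5   0.68 17.55] afterturn [-0.49  0.66 17.55]
 turn deg [-0.06 -0.01 -0.02]
```

```bash

python3 -m pendant '{"rows":[[[-0.5,0.7,3,0,0,0],[0,0,5,0,0,0],[0,0,5,0,0,0],[0,0,2.4,0,0,0],[0,0,1.5,0,0,0],[0,0,0.5,0,0,0],[0,0,0,0,0,0],[0,0,0,0,0,0]]]}'|sed -n '2p;4,6p'
python3 -c "
from go import *
plan(ta(2,-122,-10),RTRAY)"
```

```text
ee_pos: [0.4439, -0.1717, -0.0071]
contact_force: [-0.3, -0.0, 0.6]
gripper_width: 0.0441
grip_force: 0.0
 shift cm [-0.09 -0.09  0.29] afterturn [-0.09 -0.09  0.29]
 turn deg [ 0.02 -0.14  0.25]
```

```bash

python3 -m pendant '{"rows":[[[-0.1,-0.1,0.2,0,0,0],[0,0,0,0,0,0],[0,0,0,0,0,0],[0,0,0,0,0,0],[0,0,0,0,0,0],[0,0,0,0,0,0],[0,0,0,0,0,0]]]}' 1 25|sed -n '2p;4,6p'
python3 -m pendant '{"rows":[[[0,0,-1,0,0,0],[0,0,-3,0,0,0],[0,0,-4,0,0,0],[0,0,-4,0,0,-8.5],[0,0,-4,0,0,-8.5],[0,0,-2.5,0,0,-8.5],[0,0,0,0,0,-8.5],[0,0,0,0,0,-8.5]]]}'|sed -n '2p;4,6p'
python3 -m pendant '{"rows":[[[0,0,0,0,0,-8.5],[0,0,0,0,0,-8.5],[0,0,0,0,0,-8.5],[0,0,0,0,0,-8.5],[0,0,0,0,0,-8.5],[0,0,0,0,0,-8.5],[0,0,0,0,0,-2.5],[0,0,0,0,0,0]]]}'|sed -n '1,2p;4,6p'
python3 -m pendant '{"rows":[[[0,0,0,0,7,0],[0,0,0,0,7,0],[0,0,0,0,0,0],[0,0,0,0,0,0]]]}'|sed -n '1,2p;4,6p'
python3 -c "
from go import *
here();plan(tw([0,185,30]),DOWNV)"
```

```text
ee_pos: [0.4427, -0.1707, -0.0094]
contact_force: [-0.4, 0.4, 6.3]
gripper_width: 0.0294
grip_force: 25.0
ee_pos: [0.4424, -0.1707, 0.1766]
contact_force: [0.0, 1.2, -0.6]
gripper_width: 0.0293
grip_force: 25.0
time: 35.35
ee_pos: [0.4422, -0.1705, 0.1757]
contact_force: [-0.5, 0.2, -0.3]
gripper_width: 0.0289
grip_force: 25.0
time: 35.75
ee_pos: [0.4421, -0.1709, 0.1752]
contact_force: [0.4, 0.4, -0.7]
gripper_width: 0.0297
grip_force: 25.0
trough mm [-166.6  110.5   93.2] F tr [ 0.5  0.2 -0.8]
 shift cm [ 7.43 16.68  6.31] afterturn [ 7.45 16.66  6.32]
 turn deg [0.02 0.13 0.12]
```

```bash

python3 -m pendant '{"rows":[[[1.4,4,0,0,0,0],[2,4.3,0,0,0,0],[2,4.3,0,0,0,0],[2,4,0,0,0,0],[0,0,3,0,0,0],[0,0,3.2,0,0,0],[0,0,0,0,0,0],[0,0,0,0,0,0]]]}'|sed -n '1,2p;4,6p'
python3 -c "
from go import *
here();plan(tw([0,185,-6]),DOWNV)"
```

```text
time: 36.55
ee_pos: [0.6052, -0.0773, 0.1345]
contact_force: [0.7, 0.5, 0.7]
gripper_width: 0.0293
grip_force: 25.0
trough mm [ -0.5 186.2  32.4] F tr [0.7 0.6 0.6]
 shift cm [-0.11  0.05  3.84] afterturn [-0.12  0.05  3.84]
 turn deg [0.06 0.08 0.27]
```

```bash

python3 -m pendant '{"rows":[[[-0.1,0,1.5,0,0,0],[0,0,1.5,0,0,0],[0,0,0.8,0,0,0],[0,0,0,0,0,0],[0,0,0,0,0,0]]]}'|sed -n '1,2p;4,6p'
python3 -c "
from go import *
here()"
python3 -m pendant '{"rows":[[[0,0,0,0,0,0],[0,0,0,0,0,0],[0,0,0,0,0,0],[0,0,-2,0,0,0],[0,0,-4,0,0,0],[0,0,-3,0,0,0],[0,0,0,0,0,0],[0,0,0,0,0,0]]]}' 0.09|sed -n '1,2p;4,6p'
python3 -c "
from row import *
prof('scene');prof('wrist');import runpy;runpy.run_path('rid.py')
here()"
python3 -m pendant '{"rows":[[[0,-4,0,0,-7,0],[0,-4,0,0,-7,0],[0,-4,0,0,0,0],[0,-4,0,0,0,0],[0,0,0,0,0,8.5],[0,0,0,0,0,8.5],[0,0,0,0,0,8.5],[0,0,0,0,0,8.5]]]}' 0|tail -2
python3 -m pendant '{"rows":[[[0,0,0,0,0,8.5],[0,0,0,0,0,8.5],[0,0,0,0,0,8.5],[0,0,0,0,0,8.5],[0,0,0,0,0,8.5],[0,0,0,0,0,8.5],[0,0,0,0,0,8.5],[0,0,0,0,0,2.5]]]}'|tail -2
python3 -c "
from go import *
plan(ta(1.4,-58,-10),RTRAY)"
```

```text
time: 37.05
ee_pos: [0.6053, -0.07, 0.0976]
contact_force: [0.1, -0.5, -0.2]
gripper_width: 0.0293
grip_force: 25.0
trough mm [ -0.2 184.4  -5.2] F tr [ 0.  -0.5 -0. ]
time: 37.85
ee_pos: [0.6054, -0.0913, 0.1834]
contact_force: [1.0, 0.5, -0.7]
gripper_width: 0.04
grip_force: 0.0
scene 366 y [  6.6 208.6] x 9.9 ztop 38.3
wrist 62 y [208.5 209. ] x 7.5 ztop 30.9
wrist 3675 y [144.8 203.8] x 0.4 ztop 37.1
wrist 687 y [118.5 133.9] x 0.6 ztop 36.8
wrist 672 y [73.7 90.6] x 0.4 ztop 36.9
wrist 352 y [50.4 64. ] x 0.7 ztop 36.9
-180 36 ridge y -180.7 ymin/max [-201.1 -160. ] x -0.5 ztop 15.6
-120 32 ridge y -119.0 ymin/max [-140.  -99.] x -0.5 ztop 15.5
-60 362 ridge y -62.7 ymin/max [-75.9 -48.9] x 10.4 ztop 37.6
60 321 ridge y 55.7 ymin/max [41.9 71.8] x 7.4 ztop 37.6
120 80 ridge y 126.5 ymin/max [ 99.7 141.3] x -0.9 ztop 16.1
trough mm [ -1.2 184.6  81.9] F tr [-0.5 -1.3 -0.4]
gripper_width: 0.0438
grip_force: 0.0
gripper_width: 0.0442
grip_force: 0.0
 shift cm [ 0.25  1.02 19.24] afterturn [ 0.25  1.   19.24]
 turn deg [-0.05  0.   -0.02]
```

Three are in line. Next is pocket −60, going to trough y=255.

```bash

python3 -m pendant '{"rows":[[[0.2,1,4,0,0,0],[0,0,5,0,0,0],[0,0,5,0,0,0],[0,0,3.1,0,0,0],[0,0,1.5,0,0,0],[0,0,0.5,0,0,0],[0,0,0,0,0,0],[0,0,0,0,0,0]]]}'|sed -n '2p;4,6p'
python3 -c "
from go import *
plan(ta(1.4,-58,-10),RTRAY)"
```

```text
ee_pos: [0.4476, -0.1074, -0.007]
contact_force: [-0.0, 0.4, -0.0]
gripper_width: 0.044
grip_force: 0.0
 shift cm [-0.06 -0.04  0.3 ] afterturn [-0.06 -0.04  0.3 ]
 turn deg [ 0.01 -0.15  0.25]
```

```bash

python3 -m pendant '{"rows":[[[-0.1,0,0.2,0,0,0],[0,0,0,0,0,0],[0,0,0,0,0,0],[0,0,0,0,0,0],[0,0,0,0,0,0],[0,0,0,0,0,0],[0,0,0,0,0,0]]]}' 1 25|sed -n '2p;4,6p'
python3 -m pendant '{"rows":[[[0,0,-1,0,0,0],[0,0,-3,0,0,0],[0,0,-4,0,0,0],[0,0,-4,0,0,-8.5],[0,0,-4,0,0,-8.5],[0,0,-4,0,0,-8.5],[0,0,0,0,0,-8.5],[0,0,0,0,0,-8.5]]]}'|sed -n '2p;4,6p'
python3 -m pendant '{"rows":[[[0,0,0,0,0,-8.5],[0,0,0,0,0,-8.5],[0,0,0,0,0,-8.5],[0,0,0,0,0,-8.5],[0,0,0,0,0,-8.5],[0,0,0,0,0,-8.5],[0,0,0,0,0,-2.5],[0,0,0,0,0,0]]]}'|sed -n '1,2p;4,6p'
python3 -m pendant '{"rows":[[[0,0,0,0,7,0],[0,0,0,0,7,0],[0,0,0,0,0,0],[0,0,0,0,0,0]]]}'|sed -n '1,2p;4,6p'
python3 -c "
from go import *
here();plan(tw([0,255,30]),DOWNV)"
```

```text
ee_pos: [0.4464, -0.1073, -0.0093]
contact_force: [-1.4, 0.9, 6.1]
gripper_width: 0.0293
grip_force: 25.0
ee_pos: [0.4461, -0.1073, 0.1919]
contact_force: [-0.6, 0.8, -0.7]
gripper_width: 0.029
grip_force: 25.0
time: 42.7
ee_pos: [0.4458, -0.1071, 0.1907]
contact_force: [0.2, 0.0, 0.0]
gripper_width: 0.0295
grip_force: 25.0
time: 43.1
ee_pos: [0.4457, -0.1075, 0.1902]
contact_force: [-0.2, 0.0, 0.7]
gripper_width: 0.0294
grip_force: 25.0
trough mm [-160.9  175.4   92.5] F tr [-0.2  0.2  0.7]
 shift cm [ 7.94 16.11  6.24] afterturn [ 7.96 16.09  6.25]
 turn deg [0.02 0.13 0.11]
```

```bash

python3 -m pendant '{"rows":[[[1.9,4,0,0,0,0],[2,4,0,0,0,0],[2,4,0,0,0,0],[2,4.1,0,0,0,0],[0,0,3,0,0,0],[0,0,3.2,0,0,0],[0,0,0,0,0,0],[0,0,0,0,0,0]]]}'|sed -n '1,2p;4,6p'
python3 -c "
from go import *
here();plan(tw([0,255,-6]),DOWNV)"
```

```text
time: 43.9
ee_pos: [0.6036, -0.0092, 0.1506]
contact_force: [0.4, 0.2, 0.7]
gripper_width: 0.0291
grip_force: 25.0
trough mm [1.000e-01 2.562e+02 3.160e+01] F tr [0.4 0.4 0.6]
 shift cm [-0.11 -0.01  3.76] afterturn [-0.12 -0.01  3.76]
 turn deg [0.06 0.07 0.27]
```

```bash

python3 -m pendant '{"rows":[[[-0.1,0,1.5,0,0,0],[0,0,1.5,0,0,0],[0,0,0.7,0,0,0],[0,0,0,0,0,0],[0,0,0,0,0,0]]]}'|sed -n '1,2p;4,6p'
python3 -c "
from go import *
here()"
python3 -m pendant '{"rows":[[[0,0,0,0,0,0],[0,0,0,0,0,0],[0,0,0,0,0,0],[0,0,-2,0,0,0],[0,0,-4,0,0,0],[0,0,-3,0,0,0],[0,0,0,0,0,0],[0,0,0,0,0,0]]]}' 0.09|sed -n '1,2p;4,6p'
python3 -c "
from row import *
prof('scene');prof('wrist');import runpy;runpy.run_path('rid.py')
here()"
python3 -m pendant '{"rows":[[[0,-4,0,0,-7,0],[0,-4,0,0,-7,0],[0,-4,0,0,0,0],[0,-4,0,0,0,0],[0,0,0,0,0,8.5],[0,0,0,0,0,8.5],[0,0,0,0,0,8.5],[0,0,0,0,0,8.5]]]}' 0|tail -2
python3 -m pendant '{"rows":[[[0,0,0,0,0,8.5],[0,0,0,0,0,8.5],[0,0,0,0,0,8.5],[0,0,0,0,0,8.5],[0,0,0,0,0,8.5],[0,0,0,0,0,8.5],[0,0,0,0,0,8.5],[0,0,0,0,0,2.5]]]}'|tail -2
python3 -c "
from go import *
plan(ta(-4,60.5,-10),RTRAY)"
```

```text
time: 44.4
ee_pos: [0.6038, -0.0021, 0.1148]
contact_force: [-0.2, -0.4, -0.1]
gripper_width: 0.0291
grip_force: 25.0
trough mm [  0.6 254.4  -4.9] F tr [-0.2 -0.4 -0. ]
time: 45.2
ee_pos: [0.6039, -0.0235, 0.2005]
contact_force: [0.0, -0.4, -0.7]
gripper_width: 0.0401
grip_force: 0.0
scene 488 y [  9.1 272.6] x 10.3 ztop 38.4
wrist 3667 y [214.8 273.6] x 0.5 ztop 37.1
wrist 703 y [188.4 204.1] x 0.5 ztop 36.8
wrist 659 y [143.5 160.5] x 0.4 ztop 36.9
wrist 365 y [120.3 133.9] x 0.7 ztop 36.7
-180 28 ridge y -179.7 ymin/max [-201.3 -161. ] x -0.3 ztop 16.5
-120 29 ridge y -122.9 ymin/max [-140.5 -100.6] x -0.6 ztop 15.4
-60 23 ridge y -64.7 ymin/max [-81.  -43.5] x -0.2 ztop 15.3
60 315 ridge y 56.4 ymin/max [41.8 71.4] x 7.4 ztop 37.5
120 57 ridge y 133.6 ymin/max [104.3 141.9] x -0.5 ztop 15.8
trough mm [ -0.5 254.5  82.2] F tr [ 0.1 -0.7 -1. ]
gripper_width: 0.0442
grip_force: 0.0
gripper_width: 0.0441
grip_force: 0.0
 shift cm [ 0.36 -4.09 20.96] afterturn [ 0.36 -4.1  20.96]
 turn deg [-0.04  0.01 -0.01]
```

Four in line. The last tube is in pocket +60.

```bash

python3 -m pendant '{"rows":[[[0.3,-4.1,4,0,0,0],[0,0,5,0,0,0],[0,0,5,0,0,0],[0,0,4,0,0,0],[0,0,2.2,0,0,0],[0,0,0.6,0,0,0],[0,0,0,0,0,0],[0,0,0,0,0,0]]]}'|sed -n '2p;4,6p'
python3 -c "
from go import *
plan(ta(-4,60.5,-10),RTRAY)"
```

```text
ee_pos: [0.45, 0.006, -0.0015]
contact_force: [1.2, -0.4, -0.4]
gripper_width: 0.0444
grip_force: 0.0
 shift cm [-0.02 -0.56  0.85] afterturn [-0.02 -0.56  0.85]
 turn deg [ 0.   -0.18  0.24]
```

```bash

python3 -m pendant '{"rows":[[[0,-0.5,0,0,0,0],[0,0,0.5,0,0,0],[0,0,0.3,0,0,0],[0,0,0,0,0,0]]]}'|sed -n '2p;4,4p'
python3 -m pendant '{"rows":[[[0,0,0,0,0,0],[0,0,0,0,0,0],[0,0,0,0,0,0],[0,0,0,0,0,0],[0,0,0,0,0,0],[0,0,0,0,0,0],[0,0,0,0,0,0]]]}' 1 25|sed -n '2p;4,6p'
python3 -m pendant '{"rows":[[[0,0,-1,0,0,0],[0,0,-3,0,0,0],[0,0,-4,0,0,0],[0,0,-4,0,0,-8.5],[0,0,-4,0,0,-8.5],[0,0,-5,0,0,-8.5],[0,0,0,0,0,-8.5],[0,0,0,0,0,-8.5]]]}'|sed -n '2p;4,6p'
python3 -m pendant '{"rows":[[[0,0,0,0,0,-8.5],[0,0,0,0,0,-8.5],[0,0,0,0,0,-8.5],[0,0,0,0,0,-8.5],[0,0,0,0,0,-8.5],[0,0,0,0,0,-8.5],[0,0,0,0,0,-2.5],[0,0,0,0,0,0]]]}'|sed -n '1,2p;4,6p'
python3 -m pendant '{"rows":[[[0,0,0,0,7,0],[0,0,0,0,7,0],[0,0,0,0,0,0],[0,0,0,0,0,0]]]}'|sed -n '1,2p;4,6p'
python3 -c "
from go import *
here();plan(tw([0,325,30]),DOWNV)"
```

```text
ee_pos: [0.4496, 0.0112, -0.0107]
contact_force: [-0.4, -0.2, 0.3]
ee_pos: [0.4498, 0.0111, -0.0104]
contact_force: [-0.5, -0.3, 1.0]
gripper_width: 0.0292
grip_force: 25.0
ee_pos: [0.4497, 0.0111, 0.2015]
contact_force: [0.2, 0.8, -0.3]
gripper_width: 0.0295
grip_force: 25.0
time: 50.45
ee_pos: [0.4492, 0.0112, 0.2001]
contact_force: [0.2, -0.2, -0.9]
gripper_width: 0.0296
grip_force: 25.0
time: 50.85
ee_pos: [0.4493, 0.0107, 0.1997]
contact_force: [0.2, -0.1, -0.4]
gripper_width: 0.0292
grip_force: 25.0
trough mm [-153.4  292.2   73.1] F tr [ 0.2 -0.2 -0.4]
 shift cm [ 3.26 15.35  4.31] afterturn [ 3.28 15.34  4.31]
 turn deg [0.03 0.14 0.1 ]
```

```bash

python3 -m pendant '{"rows":[[[0.8,4,0,0,0,0],[0.8,4,0,0,0,0],[0.8,4,0,0,0,0],[0.8,3.3,0,0,0,0],[0,0,2,0,0,0],[0,0,2.2,0,0,0],[0,0,0,0,0,0],[0,0,0,0,0,0]]]}'|sed -n '1,2p;4,6p'
python3 -c "
from go import *
here();plan(tw([0,325,-6]),DOWNV)"
```

```text
time: 51.65
ee_pos: [0.6009, 0.0586, 0.1677]
contact_force: [0.2, -0.0, -0.0]
gripper_width: 0.0294
grip_force: 25.0
trough mm [ -0.4 326.1  31.7] F tr [ 0.2 -0.  -0. ]
 shift cm [-0.11  0.04  3.77] afterturn [-0.11  0.04  3.77]
 turn deg [0.05 0.07 0.28]
```

```bash

python3 -m pendant '{"rows":[[[-0.1,0,1.5,0,0,0],[0,0,1.5,0,0,0],[0,0,0.7,0,0,0],[0,0,0,0,0,0],[0,0,0,0,0,0]]]}'|sed -n '1,2p;4,6p'
python3 -c "
from go import *
here()"
python3 -m pendant '{"rows":[[[0,0,0,0,0,0],[0,0,0,0,0,0],[0,0,0,0,0,0],[0,0,-2,0,0,0],[0,0,-4,0,0,0],[0,0,-3,0,0,0],[0,0,0,0,0,0],[0,0,0,0,0,0]]]}' 0.09|sed -n '1,2p;4,6p'
python3 - <<'E'
from row import *
prof('scene');prof('wrist')
# follower in tray pocket, by height
for n in ('side','scene'):
    C,im,d,st=shot(n); P=points(C,d);Q=P-TC;X=Q@tx*1000;Y=Q@ty*1000;Z=P[...,2]*1000
    m=(abs(Y-180)<24)&(abs(X)<50)&(Z>22)&(Z<45)
    if m.sum()>5: print('follower',n,m.sum(),'X',np.percentile(X[m],[2,98]).round(1),'Y',np.percentile(Y[m],[2,50,98]).round(1),Z[m].max().round(1))
here()
E
python3 -m pendant '{"rows":[[[0,-4,0,0,-7,0],[0,-4,0,0,-7,0],[0,-4,0,0,0,0],[0,-4,0,0,0,0],[0,0,0,0,0,8.5],[0,0,0,0,0,8.5],[0,0,0,0,0,8.5],[0,0,0,0,0,8.5]]]}' 0|tail -2
python3 -m pendant '{"rows":[[[0,0,0,0,0,8.5],[0,0,0,0,0,8.5],[0,0,0,0,0,8.5],[0,0,0,0,0,8.5],[0,0,0,0,0,8.5],[0,0,0,0,0,8.5],[0,0,0,0,0,8.5],[0,0,0,0,0,2.5]]]}'|tail -2
python3 -c "
from go import *
plan([.4618,.131,.07],RTRAY)"
```

```text
time: 52.15
ee_pos: [0.6011, 0.0657, 0.1319]
contact_force: [-0.1, -0.5, -0.1]
gripper_width: 0.0294
grip_force: 25.0
trough mm [ 1.000e-01  3.243e+02 -4.700e+00] F tr [-0.1 -0.5  0.1]
time: 52.95
ee_pos: [0.6012, 0.044, 0.2179]
contact_force: [-0.5, -0.1, 0.6]
gripper_width: 0.04
grip_force: 0.0
scene 687 y [ 11.6 348.3] x 10.1 ztop 38.2
wrist 3672 y [284.6 343.6] x 0.4 ztop 37.1
wrist 721 y [257.6 273.9] x 0.2 ztop 36.8
wrist 643 y [213.7 229.9] x 0.4 ztop 36.9
wrist 385 y [189.4 203.9] x 0.4 ztop 36.7
follower side 149 X [-31.7  26.8] Y [162.5 172.2 186.4] 37.6
trough mm [ -0.9 324.2  82.8] F tr [0.2 0.2 1.3]
gripper_width: 0.0442
grip_force: 0.0
gripper_width: 0.0441
grip_force: 0.0
 shift cm [ 1.39 -9.37 14.72] afterturn [ 1.4  -9.38 14.71]
 turn deg [-0.02 -0.02 -0.02]
```

Five tubes are in line, 0–350 mm. Now fetch the follower.

```bash

python3 -m pendant '{"rows":[[[0.7,-4.5,2,0,0,0],[0.7,-4.5,3,0,0,0],[0,-0.4,5,0,0,0],[0,0,3,0,0,0],[0,0,1,0,0,0],[0,0,0,0,0,0],[0,0,0,0,0,0]]]}'|sed -n '2p;4,6p'
python3 -c "
from go import *
plan([.4618,.131,-.0078],RTRAY)
C,im,d,st=shot('wrist'); P=points(C,d);Q=P-TC;X=Q@tx*1000;Y=Q@ty*1000;Z=P[...,2]*1000
m=(abs(Y-180)<24)&(abs(X)<50)&(Z>22)&(Z<45)
if m.sum()>5: print('follower',m.sum(),'X',np.percentile(X[m],[2,98]).round(1),'Y',np.percentile(Y[m],[2,50,98]).round(1),Z[m].max().round(1))
"
```

```text
ee_pos: [0.462, 0.1272, 0.0817]
contact_force: [-1.3, -0.3, 0.0]
gripper_width: 0.0443
grip_force: 0.0
 shift cm [-0.08 -0.37  8.95] afterturn [-0.05 -0.37  8.95]
 turn deg [-0.02 -0.21  0.22]
follower 3227 X [-31.   27.5] Y [167.8 180.9 194.2] 36.6
```

```bash

python3 -m pendant '{"rows":[[[-0.1,-0.4,3,0,0,0],[0,0,3,0,0,0],[0,0,2,0,0,0],[0,0,0.6,0,0,0],[0,0,0.3,0,0,0],[0,0,0,0,0,0],[0,0,0,0,0,0]]]}'|sed -n '2p;4,6p'
python3 -c "
from go import *
plan([.4613,.1315,-.0080],RTRAY)"
```

```text
ee_pos: [0.4614, 0.1315, -0.0075]
contact_force: [0.3, -1.2, -0.0]
gripper_width: 0.0437
grip_force: 0.0
 shift cm [-0.01 -0.    0.05] afterturn [-0.01 -0.    0.05]
 turn deg [-0.02 -0.21  0.24]
```

```bash

python3 -m pendant '{"rows":[[[0,0,0,0,0,0],[0,0,0,0,0,0],[0,0,0,0,0,0],[0,0,0,0,0,0],[0,0,0,0,0,0],[0,0,0,0,0,0],[0,0,0,0,0,0]]]}' 1 45|sed -n '2p;4,6p'
python3 -m pendant '{"rows":[[[0,0,-1,0,0,0],[0,0,-3,0,0,0],[0,0,-4,0,0,0],[0,0,-4,0,0,-8.5],[0,0,-4,0,0,-8.5],[0,0,-5,0,0,-8.5],[0,0,-2,0,0,-8.5],[0,0,0,0,0,-8.5]]]}'|sed -n '2p;4,6p'
python3 -m pendant '{"rows":[[[0,0,0,0,0,-8.5],[0,0,0,0,0,-8.5],[0,0,0,0,0,-8.5],[0,0,0,0,0,-8.5],[0,0,0,0,0,-8.5],[0,0,0,0,0,-8.5],[0,0,0,0,0,-2.5],[0,0,0,0,0,0]]]}'|sed -n '1,2p;4,6p'
python3 -m pendant '{"rows":[[[0,0,0,0,7,0],[0,0,0,0,7,0],[0,0,0,0,0,0],[0,0,0,0,0,0]]]}'|sed -n '1,2p;4,6p'
python3 -c "
from go import *
here();plan(tw([0,387,40]),DOWNV)"
```

```text
ee_pos: [0.4607, 0.1314, -0.0084]
contact_force: [-1.4, -0.0, 4.6]
gripper_width: 0.0187
grip_force: 45.0
ee_pos: [0.461, 0.1316, 0.225]
contact_force: [-0.2, -0.5, -2.9]
gripper_width: 0.0186
grip_force: 45.0
time: 58.5
ee_pos: [0.4598, 0.1314, 0.2215]
contact_force: [-0.3, 0.3, -2.0]
gripper_width: 0.0184
grip_force: 45.0
time: 58.9
ee_pos: [0.4601, 0.1309, 0.2215]
contact_force: [0.2, 0.8, -2.0]
gripper_width: 0.0186
grip_force: 45.0
trough mm [-138.7  413.8   65.3] F tr [ 0.2  0.3 -2.2]
 shift cm [-2.7  13.86  2.54] afterturn [-2.68 13.87  2.53]
 turn deg [0.03 0.13 0.1 ]
```

```bash

python3 -m pendant '{"rows":[[[-2.7,3,0,0,0,0],[0,4,0,0,0,0],[0,4,0,0,0,0],[0,2.8,0,0,0,0],[0,0,2.5,0,0,0],[0,0,0,0,0,0],[0,0,0,0,0,0]]]}'|sed -n '1,2p;4,6p'
python3 - <<'E'
from go import *
here();plan(tw([0,387,-5]),DOWNV)
C,im,d,st=shot('wrist'); R=np.array(st['eef_rot']); P=points(C,d); T=(P-st['ee_pos'])@R*1000
m=(im.min(-1)>70)&(abs(T[...,1])<17)&(T[...,2]>-48)&(T[...,2]<-12)&(abs(T[...,0])<40)
print(m.sum(), np.percentile(T[m],[2,50,98],axis=0).round(1) if m.any() else '')
save('f6.png',im[150:400,160:480])
E
```

```text
time: 59.6
ee_pos: [0.5984, 0.1171, 0.1912]
contact_force: [0.3, 0.3, -2.0]
gripper_width: 0.019
grip_force: 45.0
trough mm [ -0.9 388.6  40.3] F tr [ 0.3 -0.2 -2. ]
 shift cm [-0.16  0.09  4.53] afterturn [-0.16  0.09  4.53]
 turn deg [-0.03  0.06  0.27]
5982 [[-12.4 -13.9 -43.5]
 [ 18.7  -0.7 -37.7]
 [ 31.4  12.  -20.9]]
```

View pics/f6.png

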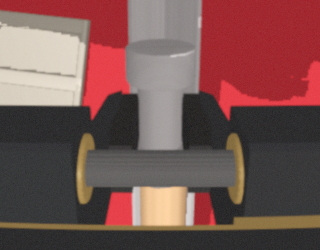

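The crop shows the follower held straight (waist (160,120), uphill end (160,62)) over the last tube. Lower it in.

```bash

python3 -m pendant '{"rows":[[[-0.3,0.1,1.5,0,0,0],[0,0,1.5,0,0,0],[0,0,1,0,0,0],[0,0,0.4,0,0,0],[0,0,0.2,0,0,0],[0,0,0,0,0,0],[0,0,0,0,0,0]]]}'|sed -n '1,2p;4,6p'
python3 -c "
from go import *
here()"
```

```text
time: 60.35
ee_pos: [0.5999, 0.1245, 0.1462]
contact_force: [0.1, 0.4, -2.1]
gripper_width: 0.0184
grip_force: 45.0
trough mm [  0.9 384.9  -5.1] F tr [ 0.1 -0.1 -2.1]
```

```bash

python3 -m pendant '{"rows":[[[0,-0.1,0.1,0,0,0],[0,0,0.1,0,0,0],[0,0,0,0,0,0]]]}'|sed -n '1,2p;4,6p'
python3 -m pendant '{"rows":[[[0,0,0,0,0,0],[0,0,0,0,0,0],[0,0,0,0,0,0],[0,0,0,0,0,0],[0,0,-1,0,0,0],[0,0,-3,0,0,0],[0,0,-4,0,0,0],[0,0,0,0,0,0]]]}' 0.1|sed -n '1,2p;4,6p'
cat > fin.py <<'E'
from row import *
here(); prof('wrist')
C,im,d,st=shot('wrist'); P=points(C,d); L=(P-OT)@RT*1000
for lo in range(335,430,5):
    k=(abs(L[...,0])<17)&(L[...,2]>20)&(L[...,2]<40)&(L[...,1]>=lo)&(L[...,1]<lo+5)
    if k.sum()>5: print(lo,k.sum(),'x',np.percentile(L[k][:,0],[3,97]).round(1),'ztop',np.percentile(L[k][:,2],97).round(1))
k=(abs(L[...,0])<17)&(L[...,2]>24)&(L[...,2]<40)&(L[...,1]>352)&(L[...,1]<440)
print('uphill end',np.percentile(L[k][:,1],[98,99.5]))
E
python3 fin.py; python3 -c "
from go import *
plan(tw([0,490,76]),DOWNV)"
```

```text
time: 60.65
ee_pos: [0.6001, 0.1247, 0.1449]
contact_force: [5.4, -1.0, 3.6]
gripper_width: 0.0186
grip_force: 45.0
time: 61.45
ee_pos: [0.6011, 0.1046, 0.227]
contact_force: [0.1, 0.1, -0.9]
gripper_width: 0.0396
grip_force: 0.0
trough mm [  1.4 385.1  78.2] F tr [ 0.1 -0.2 -0.9]
wrist 1121 y [322.1 344.3] x 0.5 ztop 36.9
wrist 424 y [283.2 294.3] x 0.3 ztop 36.9
wrist 626 y [255.6 273.8] x 0.3 ztop 36.8
335 275 x [-13.2  13.8] ztop 37.0
340 285 x [-13.8  13.7] ztop 37.2
345 306 x [-13.7  13.6] ztop 37.1
350 282 x [-13.7  13.5] ztop 36.7
355 301 x [-13.6  13.4] ztop 37.1
360 443 x [-13.5  13.3] ztop 36.7
365 211 x [-9.3  9.1] ztop 32.3
370 203 x [-9.5  9.1] ztop 32.3
375 215 x [-9.5  9.6] ztop 32.4
380 213 x [-8.8  9.5] ztop 32.4
385 230 x [-9.4  9.1] ztop 32.4
390 170 x [-12.4  11.2] ztop 36.0
395 345 x [-13.8  13.3] ztop 37.0
400 361 x [-13.8  13.8] ztop 37.1
405 451 x [-13.2  13.4] ztop 36.7
uphill end [408.78160851 408.93610817]
 shift cm [10.52  0.08 -0.3 ] afterturn [10.52  0.03 -0.29]
 turn deg [0.12 0.01 0.23]
```

The follower lies seated at 350–409 mm, against the last tube. Now the second trip, with the same path as before.

```bash
python3 -m pendant '{"rows":[[[3.5,0,0,0,0,0],[3.5,0,0,0,0,0],[3.6,-0.1,0,0,0,0],[0,0,0,0,0,0],[0,0,0,0,0,0],[0,0,0,0,0,0]]]}' 1 20|sed -n '1,2p;4,6p'
python3 -c "
from go import *
here();plan(tw([0,490,-2]),DOWNV)"
```

```text
time: 62.15
ee_pos: [0.5943, 0.2076, 0.2458]
contact_force: [0.1, 0.2, -0.3]
gripper_width: 0.0005
grip_force: 0.0
trough mm [ -2.1 489.7  71.4] F tr [ 0.1  0.1 -0.3]
 shift cm [0.03 0.21 7.34] afterturn [0.03 0.21 7.34]
 turn deg [-0.06  0.02  0.16]
```

```bash
python3 -m pendant '{"rows":[[[0,0.2,3,0,0,0],[0,0,2.3,0,0,0],[0,0,1.5,0,0,0],[0,0,0.5,0,0,0],[-1,0,0,0,0,0],[0,0,0,0,0,0]]]}'|sed -n '1,2p;4p'
python3 -c "
from go import *
here()"
python3 -m pendant '{"rows":[[[-0.8,0,0,0,0,0],[-0.7,0,0,0,0,0],[-0.5,0,0,0,0,0],[-0.5,0,0,0,0,0],[-0.5,0,0,0,0,0],[0,0,0,0,0,0],[0,0,0,0,0,0],[0,0,0,0,0,0]]]}'|sed -n '1,2p;4p'
python3 -c "
from go import *
here()"
```

```text
time: 62.75
ee_pos: [0.5967, 0.2147, 0.1739]
contact_force: [0.1, -0.1, 0.5]
trough mm [  0.6 479.2   0. ] F tr [0.1 0.1 0.5]
time: 63.55
ee_pos: [0.5979, 0.1879, 0.1671]
contact_force: [3.0, 6.4, 2.7]
trough mm [ 9.000e-01  4.515e+02 -2.000e-01] F tr [3.2 6.7 1.1]
```

```bash
python3 -m pendant '{"rows":[[[-0.3,0,0,0,0,0],[0,0,0,0,0,0],[0,0,0,0,0,0],[2,0,0,0,0,0],[2,0,0,0,0,0],[0,0,-3,0,0,0],[0,0,-4,0,0,0],[0,0,-3,0,0,0]]]}'|sed -n '1,2p;4p'
python3 -m pendant '{"rows":[[[0,0,-2,0,0,0],[-4,0,0,0,0,0],[-4,0,0,0,0,0],[-4,0,0,0,0,0],[-4,0,0,0,0,0],[-4,0,0,0,0,0],[0,0,0,0,0,0],[0,0,0,0,0,0]]]}'|sed -n '1,2p;4p'
python3 - <<'E'
import runpy; runpy.run_path('fin.py')
from row import *
prof('scene')
C,im,d,st=shot('wrist'); P=points(C,d); L=(P-OT)@RT*1000
k=(im.min(-1)>80)&(L[...,0]>-10)&(L[...,0]<35)&(L[...,2]>32)&(L[...,2]<50)&(L[...,1]>420)&(L[...,1]<500)
print('lever',np.percentile(L[k],[3,50,97],axis=0).round(1) if k.any() else '')
save('end.png',im)
E
```

```text
time: 64.35
ee_pos: [0.5969, 0.1981, 0.2744]
contact_force: [-0.6, 0.1, -0.3]
time: 65.15
ee_pos: [0.604, -0.0005, 0.2432]
contact_force: [-0.1, -0.5, -0.5]
trough mm [  0.8 287.  119.3] F tr [-0.1 -0.6 -0.3]
wrist 3178 y [284.6 344. ] x 0.4 ztop 37.2
wrist 1112 y [238.7 274.2] x 0.3 ztop 37.1
wrist 471 y [143.6 162.5] x 0.4 ztop 36.9
wrist 281 y [119.5 133.9] x 0.7 ztop 36.9
335 278 x [-13.5  13.9] ztop 37.2
340 276 x [-13.5  13.8] ztop 37.2
345 303 x [-13.5  13.7] ztop 37.5
350 272 x [-12.7  13.6] ztop 37.2
355 274 x [-13.5  13.5] ztop 36.9
360 264 x [-13.4  13.4] ztop 36.9
365 198 x [-9.1  9.2] ztop 32.5
370 198 x [-9.1  9.8] ztop 32.4
375 192 x [-9.   9.7] ztop 32.6
380 206 x [-9.   9.7] ztop 32.5
385 193 x [-9.   9.6] ztop 32.3
390 292 x [-11.7  12.9] ztop 36.7
395 310 x [-13.2  13.6] ztop 37.3
400 314 x [-13.1  13.6] ztop 37.2
405 236 x [-13.   13.4] ztop 37.1
uphill end [407.79752031 408.57907028]
scene 656 y [ 10.5 339.8] x 10.3 ztop 38.2
lever
```

View pics/end.png

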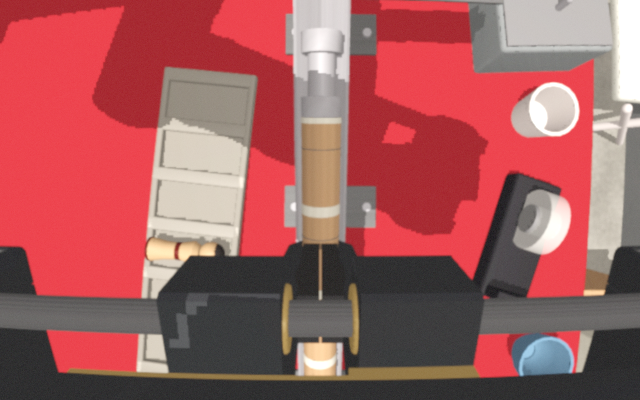

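The final view shows the follower (322,65) against the row of tubes (320,170), the doll still in the tray (180,250), and the gripper clear. Handing in.

```bash
python3 -c "
from station import bot
print(bot.job_done())"
```

```text
the job is handed in; nothing more can be done
None
```

I handed the job in: the switch was tripped and released twice (6.7–7 N at the roller against 4 N at the click), all five tubes lie in one line from the stop with the follower against the last, and the doll stays in the tray; I did not re-measure the lever's spring-back after the second trip, and no verdict came back.

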